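# Pack the vaccine carrier with cold bricks from the mould

## Task

Pack the blue vaccine carrier for the morning round. Slide the thin steel blade under the front lip of the carrier's white lid and lever the lid up with it (never start it with the fingers), then lift every cast cold brick out of the aluminium mould and stand each one upright on the floor of a compartment of its own in the carrier. Finish with the lid fully shut over the bricks and the blade lying on its green mat, and leave the vial, the carton and the swab pot where they are.

Things in the scene. Friction and masses are not known exactly. Their poses are not given: they have to be found in the camera images.
- carrier: Blue carrier, fixed, outer 192 (x) x 152 (y) x 100 mm high, walls 12. Origin: centre of underside; pry side at its -x, hinge at +x. Inner floor 30 mm up, split by white dividers (8 thick, 30 high) into 2 x 2 compartments 80 (x) x 60 (y). Outside the front wall a ledge sticks out 18, its top 88 mm above the table: between it and the lid's lip is a pry slot 12 mm high, 18 deep.
- cell1 (a point): Centre of the floor of compartment 1 of the carrier (80 x 60 mm); axes as the carrier.
- cell2 (a point): Centre of the floor of compartment 2 of the carrier (80 x 60 mm); axes as the carrier.
- cell3 (a point): Centre of the floor of compartment 3 of the carrier (80 x 60 mm); axes as the carrier.
- cell4 (a point): Centre of the floor of compartment 4 of the carrier (80 x 60 mm); axes as the carrier.
- lid (a joint): Hinge of the carrier's lid, rad: 0 shut, grows as it opens, stop at 1.75 (leaning a little back past upright). Stiff hinge: it stays where it is left. Some 2 to 3 N at the lip moves it.
- lid_hinge (a point): The off-white lid, 210 (x) x 156 (y) x 22 mm thick, no handle. This point lies on the hinge line, level with its underside (100 mm above the table), x from the front lip to the hinge, z out of its upper face; it lies from x = -210 to 0 mm, z = 0 to 22 mm. It turns about its y axis.
- lid_lip (a point): Middle of the lower front edge of the lid; the lip overhangs the carrier's front wall by 18 mm.
- mould: Open aluminium mould, fixed, 178 (x) x 138 (y) mm, walls 36 mm high, with 2 x 2 cavities of 74 x 54 mm and 28 mm deep (cavity floor 8 mm above the table). Cavity centres at x = -42 or 42, y = -32 or 32 mm. Origin: centre of its underside.
- brick1: Turquoise cast cold brick, 150 g, if present: body 70 (x) x 50 (y) x 42 mm high, with a grip rib 50 (x) x 12 (y) x 22 mm high standing on its middle (total height 64 mm). Origin: centre of its underside, z up. Starts in a mould cavity, standing 14 mm plus the rib proud of the mould.
- brick2: Turquoise cast cold brick, 150 g, if present: body 70 (x) x 50 (y) x 42 mm high, with a grip rib 50 (x) x 12 (y) x 22 mm high standing on its middle (total height 64 mm). Origin: centre of its underside, z up. Starts in a mould cavity, standing 14 mm plus the rib proud of the mould.
- brick3: Turquoise cast cold brick, 150 g, if present: body 70 (x) x 50 (y) x 42 mm high, with a grip rib 50 (x) x 12 (y) x 22 mm high standing on its middle (total height 64 mm). Origin: centre of its underside, z up. Starts in a mould cavity, standing 14 mm plus the rib proud of the mould.
- brick4: Turquoise cast cold brick, 150 g, if present: body 70 (x) x 50 (y) x 42 mm high, with a grip rib 50 (x) x 12 (y) x 22 mm high standing on its middle (total height 64 mm). Origin: centre of its underside, z up. Starts in a mould cavity, standing 14 mm plus the rib proud of the mould.
- mat: Thin green mat for the blade, fixed, 280 (x) x 90 (y) x 3 mm. Origin: centre of its underside.
- blade: Lever blade, 80 g, 215 mm long along x: orange handle 120 x 18 x 18 mm from x = -105 to 15 mm, steel blade 95 x 24 mm and 3 mm thick from x = 15 to 110 mm, at mid-height of the handle (9 mm). Origin: underside of the handle.
- blade_tip (a point): Middle of the front edge of the steel blade.
- blade_grip (a point): Point on the axis of the handle near the centre of mass, 130 mm behind the tip.
- vial: Small amber vial, 28 mm across, 55 mm high, standing; leave alone. Origin: centre of its underside.
- syringe_carton: White and blue carton, 80 x 130 x 60 mm; leave alone. Origin: centre of its underside.
- swab_pot: Steel pot, 70 mm across, 70 mm high; leave alone. Origin: centre of its underside.
There are look-alikes about, which are no part of the job. Leave any purple look-alike of the brick3 alone. Of the things that look like the blade, the larger one is meant.

How it is judged:
By the outcome, as a careful person would: the job done as asked, in the order asked, and still so for the second after the job is handed in, with the robot touching nothing.
Of brick1, brick2, brick3, brick4 only 2 to 4 are there at a start; the rules pass over those that are not, and their reading is None.
At some moment in a run one of blade, brick1, brick2, brick3, brick4 may be knocked a few centimetres aside while the robot is not near it.
It also fails if it takes over 210 s, if anything falls off the work surface, if the arm or the gripper's body presses on something with over 40 N, if the wrist force passes 120 N, or if a joint passes its speed limit or range.

## Robot

A 6-joint arm with a two-finger parallel gripper is mounted at the origin on the work surface. World frame = base frame: x ahead of the robot, y to its left, z up, the work surface at z = 0. Lengths are in m, angles in rad, forces in N, time in s.
With the tool pointing down it reaches from about 0.425 to 0.95 m from the base axis. Payload 3.5 kg.
Tool frame: the origin (TCP) lies on the centre line of the jaws, within the pads' length; the fingertips stand 19 mm ahead of it and the grasp point (between the pads) is the TCP; z points along the fingers, y is the line along which they close (so a half turn about z gives the same grasp; the last joint's range is limited). The gripper opens to 85 mm and grips with 20 to 120 N. Pads are 22 mm wide; open, the fingers measure 114 mm over their backs; the gripper's body (76 mm by 85 mm) begins 54 mm behind the grasp point. The pads swing forward as they close: fully open they stand 13 mm farther back than shut.
Start: joints at [-1.261, 0.286, 1.577, -0, 1.279, -0.15], TCP at [0.3, -0.605, 0.25] pointing down, gripper open.
Joint ranges: [-2.77, 2.77], [-0.9, 2.22], [0.21, 2.48], [-1.53, 4.67], [0.24, 2.81], [-2.84, 2.84]. Speed limits (rad/s): [2.79, 2.79, 3.14, 3.14, 3.14, 3.14].

## Interface

Orientations are given as a unit quaternion [x, y, z, w].
In Python, from plant import ctrl, imaging gives the robot as it stands. The module is installed in compiled form; this text tells all that it offers.
- The arm moves only by the shell command python3 -m handwheel 'ROWS' [OPENING] [FORCE]. ROWS is JSON, one flat list of numbers, 6 for each row, row after row: the shift along the world's x, y, z in units of 150 mm (1.0 is 150 mm), then the turn, a rotation vector about the world's x, y, z in units of 90 degrees (1.0 is 90 degrees). In form: [tx, ty, tz, rx, ry, rz, tx, ty, tz, rx, ry, rz, ...]. A call has 1 to 5 rows; each row shifts and turns the commanded pose from where the row before left it; what a row does not reach is not made up. A row lasts 1/12 s, in which the tool goes at most 41.7 mm and 7.16 degrees, less where a joint would pass 70% of its speed; a pose out of reach is approached as far as the arm can. A call with a number of a shift or a turn outside -1 to 1 is refused whole. A call with a gripper value outside its range is refused whole. OPENING is the opening, from 0 (shut) to 1 (fully open), set as the call begins (- or left out, the last holds). The fingers move at their own pace and stop on an object; FORCE is the grip in N (left out, the last holds). Time passes only in rows, so rows that do not move let the fingers close. It gives the time, the measured TCP pose, the force, the opening and the grip force at its end, in the units of the state.
- ctrl.get_state(): the state, without advancing time (a new reading comes with each control period).
- imaging.read_camera(name): name is "side" or "top" or "wrist"; returns (picture, depth): 420x560x3 uint8, blue, green, red; 420x560 float32, m along the optical axis (not along the pixel's ray), 0 where there is no reading.
- imaging.get_calibration(name): a dict with "fovy" (degrees; the focal length in pixels is half the picture's height over the tangent of half this angle, whatever the lens; pixels are square), "cx", "cy" (the principal point, pixels), "distortion" ([k1, k2, p1, p2, k3] as OpenCV has them; the pictures are not rectified), "R" (3x3) and "t" (3): a world point X has camera coordinates R X + t. Camera axes: x right, y down, z forward; pixel columns grow to the right and rows downward; lengths in m; the calibration is good to about 2 mm. A picture is of the moment at which its call begins: read the wrist's pose just before it. get_calibration takes no time and is no camera call; for the wrist camera it gives the pose at the moment of the call.
- ctrl.sign_off(): hands the job in; it is judged then, once.
The state is a dict: "time": time; "qpos": joint angles; "dq": joint speeds; "joint_efforts": joint torques, N m; "eef_pos": TCP position; "tcp_rot": TCP orientation; "contact_force": force on the tool from outside, world axes, zero at the start; "wrist_torque": the same for the moment, N m; "opening": opening from 0.0 (shut) to 1.0 (fully open); "finger_force": force on a finger pad.
Only numpy, scipy, OpenCV 4.12 (cv2) and the standard library are available. Lean on these libraries where they do the work, as an engineer would, in place of code of your own. Each camera call takes 0.05 s, during which the arm holds its last target. There are 200 camera calls.

## Working session

There is one attempt and no reset: what is moved stays moved. The work goes in short steps, Python scripts to look and compute and a shell command to move; the robot and the scene stay as the last step left them, time stands still between calls to the robot, and variables do not carry over. Pictures are saved under pics/ and viewed, at most 14 in all, crops included, and the job is handed in when it is done.

```bash
mkdir -p pics; cat > h.py <<'E'
import numpy as np, cv2
from plant import ctrl, imaging
def cam(n):
    c=imaging.get_calibration(n); im,d=imaging.read_camera(n); return im,d,c
def K(c,h=420):
    f=h/2/np.tan(np.radians(c["fovy"])/2); return np.array([[f,0,c["cx"]],[0,f,c["cy"]],[0,0,1]])
def cloud(d,c):
    h,w=d.shape; u,v=np.meshgrid(np.arange(w),np.arange(h))
    p=cv2.undistortPoints(np.stack([u,v],-1).reshape(-1,1,2).astype(np.float64),K(c),np.array(c["distortion"],float)).reshape(h,w,2)
    P=np.dstack([p[...,0]*d,p[...,1]*d,d]); R=np.array(c["R"]);t=np.array(c["t"])
    W=(P-t)@R; W[d==0]=np.nan; return W
E
python3 - <<'E'
from h import *
for n in("top","side"):
    im,d,c=cam(n); cv2.imwrite(f"pics/{n}0.png",im); np.savez(f"{n}0.npz",im=im,W=cloud(d,c)); print(n,c)
print(ctrl.get_state())
E
```

```text
top {'fovy': 48.44096114738558, 'cx': 278.7609371946076, 'cy': 204.66041829307287, 'distortion': array([-0.12315703,  0.        ,  0.        ,  0.        ,  0.        ]), 'R': array([[ 2.55267227e-02, -9.99670620e-01,  2.65284419e-03],
       [-9.90845403e-01, -2.56530980e-02, -1.32541713e-01],
       [ 1.32566110e-01,  7.54797090e-04, -9.91173878e-01]]), 't': array([0.00801264, 0.55367574, 1.01484192])}
side {'fovy': 43.34055681888418, 'cx': 276.4548882336516, 'cy': 208.1651249627456, 'distortion': array([-0.00116206,  0.        ,  0.        ,  0.        ,  0.        ]), 'R': array([[-0.78117999, -0.62409142, -0.01636225],
       [-0.35214357,  0.46211951, -0.81390446],
       [ 0.5155121 , -0.63004401, -0.58076829]]), 't': array([0.46783605, 0.26865461, 0.88861842])}
{'time': 0.1, 'qpos': array([-1.26098122e+00,  2.87130325e-01,  1.57804743e+00,  4.31349995e-05,
        1.27859950e+00, -1.50002751e-01]), 'dq': array([ 3.90021572e-05, -2.45495254e-03, -3.81582424e-03, -1.86858135e-04,
        2.66426267e-03, -1.66647321e-03]), 'joint_efforts': array([ 1.24845163e-03, -4.07291114e+01, -2.93699634e+01, -1.01835315e-04,
        3.38123049e-03, -9.45968765e-06]), 'eef_pos': array([ 0.29941615, -0.60433574,  0.24904084]), 'tcp_rot': array([ 9.73687993e-01,  2.27882643e-01, -6.66080428e-05, -1.09046303e-03]), 'contact_force': array([ 0.43782467, -0.39446888, -0.51436887]), 'wrist_torque': array([ 0.00212691,  0.05375161, -0.00926046]), 'finger_force': 0.0, 'opening': 0.9996024246872784}
```

View pics/top0.png

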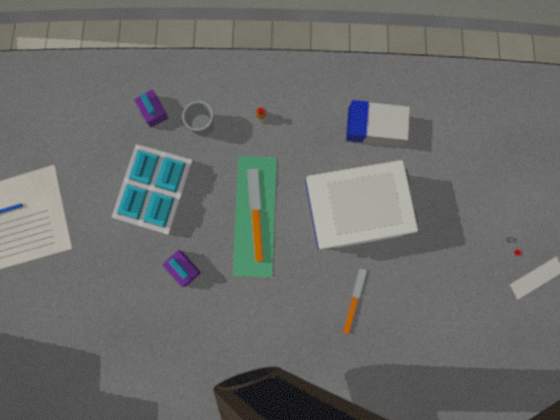

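View pics/side0.png

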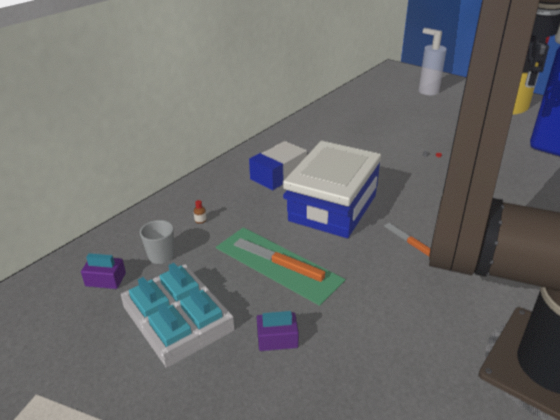

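Top view: the large blade lies on the mat (handle ~(258,235), tip ~(254,170)). The mould with 4 turquoise bricks is at (152,188), with purple look-alikes at (150,108) and (182,268). The carrier lid is centred at (362,204), the carton at (380,120), the vial at (261,113), and a small decoy blade at (355,300).

```bash
python3 - <<'E'
from h import *
def rect(P):
    (c,s,a)=cv2.minAreaRect((P[:,:2]*1000).astype(np.float32)); return np.round(c,1),np.round(s,1),round(a,1)
for n in("top","side"):
    f=np.load(n+"0.npz"); im=f["im"];W=f["W"]; hsv=cv2.cvtColor(im,cv2.COLOR_BGR2HSV); H,S,V=[hsv[...,i].astype(int) for i in range(3)]; z=W[...,2]
    print(n)
    def show(name,m,minn=15):
        k,l,st,_=cv2.connectedComponentsWithStats(m.astype(np.uint8),connectivity=8)
        for i in range(1,k):
            if st[i,4]>=minn:
                P=W[l==i]; print(name,st[i,4],np.round(np.mean(P,0)*1000,1),"zmed",round(np.median(P[:,2])*1000,1),rect(P),"px",st[i,:4])
    show("lid",(z>.112)&(z<.132)&(S<60)&(V>120),500)
    show("mat",(H>60)&(H<80)&(S>100)&(z<.03),300)
    show("orange",(H<18)&(S>150)&(z<.04)&(z>-.01),20)
    show("turq body+rib",(H>84)&(H<97)&(S>100)&(z>.02),30)
    show("rib",(H>84)&(H<97)&(S>100)&(z>.063),20)
    show("blue",(H>110)&(H<128)&(S>150)&(z>.01)&(z<.2),100)
    show("ledge",(z>.078)&(z<.098)&(W[...,1]<.1)&(W[...,0]>.3),20)
f=np.load("top0.npz");W=f["W"];im=f["im"]
# steel: pixel list
for v in range(165,270,6):
    r=im[v,235:280].astype(int); print(v,[ (u+235,tuple(np.round(W[v,u+235]*1000).astype(int))) for u in range(45) if r[u,1]<r[u,2]+8 or r[u,1]-r[u,0]<10][:14:4])
E
```

```text
top
lid 7409 [ 547.9 -148.7  123.1] zmed 123.2 (array([ 549.9, -150.7]), array([157.7, 211.4]), 11.4) px [306 161 112  88]
mat 3319 [526.8  77.8   3.5] zmed 3.5 (array([531.5,  77.6]), array([ 87.7, 277.4]), 89.5) px [234 157  42 120]
orange 31 [763.2  70.3  36. ] zmed 36.0 (array([764.4,  70.4]), array([21.2, 15. ]), 89.0) px [256 111  10   7]
orange 377 [484.   70.   21.4] zmed 21.5 (array([484.1,  70. ]), array([117. ,  16.4]), 6.1) px [252 210  11  52]
orange 25 [ 459.1 -547.1    6. ] zmed 5.7 (array([ 458.7, -547.6]), array([ 9.6, 14.6]), 0.9) px [515 250   6   5]
orange 199 [ 308.5 -145.5   11.9] zmed 12.6 (array([ 308.6, -147.2]), array([14.4, 80.3]), 75.7) px [344 298  14  36]
turq body+rib 78 [776.8 329.9  64. ] zmed 64.4 (array([778.3, 330.4]), array([51.5,  9.7]), 30.4) px [142  93  12  21]
turq body+rib 643 [629.1 330.4  55.6] zmed 51.6 (array([631.5, 332.8]), array([49.1, 67.5]), 75.7) px [129 150  29  34]
turq body+rib 666 [614.1 269.7  54.7] zmed 51.3 (array([616.3, 271.9]), array([49.6, 67.7]), 74.8) px [155 158  30  34]
turq body+rib 649 [550.1 351.1  55.7] zmed 51.7
[... 6658 characters left out ...]
np.int64(19))), (258, (np.int64(453), np.int64(67), np.int64(21))), (262, (np.int64(454), np.int64(58), np.int64(2))), (277, (np.int64(455), np.int64(24), np.int64(-3)))]
255 [(254, (np.int64(440), np.int64(76), np.int64(5))), (258, (np.int64(440), np.int64(66), np.int64(22))), (262, (np.int64(440), np.int64(57), np.int64(19))), (277, (np.int64(441), np.int64(23), np.int64(1)))]
261 [(255, (np.int64(426), np.int64(72), np.int64(23))), (259, (np.int64(426), np.int64(64), np.int64(20))), (274, (np.int64(427), np.int64(30), np.int64(0))), (278, (np.int64(428), np.int64(21), np.int64(-3)))]
267 [(273, (np.int64(413), np.int64(32), np.int64(1))), (277, (np.int64(414), np.int64(23), np.int64(3)))]
```

```bash
cat >> h.py <<'E'
from scipy.spatial.transform import Rotation as Ro
def go(x,y,z,yaw,n=None,pitch=0,ax=None):
    "per-row numbers to reach TCP (mm) with tool down, tool x at yaw deg"
    s=ctrl.get_state(); p=np.array(s["eef_pos"])*1000
    T=Ro.from_euler("z",yaw,degrees=True)*Ro.from_euler("x",180,degrees=True)
    if ax is not None: T=Ro.from_rotvec(np.radians(pitch)*np.array(ax))*T
    rv=(T*Ro.from_quat(s["tcp_rot"]).inv()).as_rotvec()/(np.pi/2); d=(np.array([x,y,z])-p)/150
    m=n or int(np.ceil(max(np.linalg.norm(d)/.27,np.linalg.norm(rv)/.078)))
    print("tot",np.round(d,3),np.round(rv,3),"n",m,"row",np.round(d/m,4),np.round(rv/m,4),"F",np.round(s["contact_force"],1),"op",round(s["opening"],3),"ff",round(s["finger_force"],1),"t",round(s["time"],2))
E
R='[0.0613,0.1886,0,0,0,0.074,0.0613,0.1886,0,0,0,0.074,0.0613,0.1886,0,0,0,0.074,0.0613,0.1886,0,0,0,0.074]'; unset R
python3 -m handwheel '[0.0613,0.1886,0,0,0,0.074,0.0613,0.1886,0,0,0,0.074,0.0613,0.1886,0,0,0,0.074,0.0613,0.1886,0,0,0,0.074]'
python3 -m handwheel '[0.0613,0.1886,0,0,0,0.074,0.0613,0.1886,0,0,0,0.074,0.0613,0.1886,0,0,0,0.074,0.0613,0.1886,0,0,0,0.074]'
python3 -m handwheel '[0.0613,0.1886,0,0,0,0.074,0.0613,0.1886,0,0,0,0.074,0.0613,0.1886,0,0,0,0.074,0.0613,0.1886,0,0,0,0.074]'
python3 -m handwheel '[0.0613,0.1886,0,0,0,0.074,0.0613,0.1886,0,0,0,0.074,0.0613,0.1886,0,0,0,0.074,0.0613,0.1886,0,0,0,0.074]'
python3 -m handwheel '[0.0613,0.1886,0,0,0,0.074,0.0613,0.1886,0,0,0,0.074,0.0613,0.1886,0,0,0,0.074,0.0613,0.1886,0,0,0,0.074]'
python3 -m handwheel '[0.0613,0.1886,0,0,0,0.074,0.0613,0.1886,0,0,0,0.074,0.0613,0.1886,0,0,0,0.074,0.0613,0.1886,0,0,0,0.074,0,0,0,0,0,0]'
python3 -c "
from h import *
go(520,74.6,150,186.1)
im,d,c=cam('wrist'); cv2.imwrite('pics/w1.png',im); W=cloud(d,c)
hsv=cv2.cvtColor(im,cv2.COLOR_BGR2HSV); m=(hsv[...,0]<18)&(hsv[...,1]>150)&(W[...,2]<.04)
P=W[m]; print(m.sum(),P.mean(0),cv2.minAreaRect((P[:,:2]*1000).astype(np.float32)),np.percentile(P[:,2],[10,50,90]))
"
```

```text
time: 0.43
eef_pos: [0.3363, -0.4902, 0.2494]
tcp_rot: [0.894, 0.448, 0.0, -0.001]
contact_force: [-0.2, 0.5, 1.1]
opening: 1.001
finger_force: 0.0
time: 0.77
eef_pos: [0.3731, -0.3769, 0.2497]
tcp_rot: [0.766, 0.642, 0.0, -0.0]
contact_force: [0.4, 0.5, -0.2]
opening: 1.0
finger_force: 0.0
time: 1.1
eef_pos: [0.4099, -0.2637, 0.2498]
tcp_rot: [0.598, 0.802, 0.0, -0.0]
contact_force: [0.7, -0.2, -0.2]
opening: 1.001
finger_force: 0.0
time: 1.43
eef_pos: [0.4466, -0.1506, 0.2499]
tcp_rot: [0.397, 0.918, 0.0, -0.0]
contact_force: [0.5, -0.5, -0.1]
opening: 0.998
finger_force: 0.0
time: 1.77
eef_pos: [0.4834, -0.0375, 0.2499]
tcp_rot: [0.175, 0.985, 0.0, -0.0]
contact_force: [0.5, -0.6, -0.3]
opening: 1.0
finger_force: 0.0
time: 2.18
eef_pos: [0.5206, 0.078, 0.2499]
tcp_rot: [-0.058, 0.998, 0.001, -0.0]
contact_force: [-1.1, 0.6, -0.3]
opening: 1.002
finger_force: 0.0
tot [-0.004 -0.023 -0.666] [-0.001 -0.    -0.006] n 3 row [-0.0014 -0.0075 -0.222 ] [-0.0004 -0.     -0.002 ] F [-1.1  0.6 -0.3] op 1.002 ff 0.0 t 2.18
1875 [0.51260011 0.06853125 0.02274686] ((550.8668823242188, 38.58384704589844), (528.6143798828125, 168.82272338867188), 25.961048126220703) [0.02036059 0.02170895 0.02953731]
```

```bash
cat >> h.py <<'E'
def handle():
    im,d,c=cam('wrist'); W=cloud(d,c); hsv=cv2.cvtColor(im,cv2.COLOR_BGR2HSV)
    m=(hsv[...,0]<18)&(hsv[...,1]>150)&(W[...,2]<.026)&(W[...,2]>.015)
    k,l,st,_=cv2.connectedComponentsWithStats(m.astype(np.uint8)); i=1+np.argmax(st[1:,4]); P=W[l==i]
    print(len(P),P.mean(0),cv2.minAreaRect((P[:,:2]*1000).astype(np.float32)),st[i,:4]); return im
E
python3 -m handwheel '[0,-0.02,-0.23,0,0,-0.006,0,0,-0.22,0,0,0,0,0,0,0,0,0]'
python3 -c "
from h import *
im=handle(); cv2.imwrite('pics/w2.png',im); go(520,74.6,24,186.1)"
```

```text
time: 2.48
eef_pos: [0.5154, 0.0705, 0.1756]
tcp_rot: [-0.048, 0.999, 0.001, -0.007]
contact_force: [-0.9, 0.3, -2.0]
opening: 1.001
finger_force: 0.0
2481 [0.48183869 0.06997281 0.02151745] ((485.751708984375, 70.24878692626953), (117.96653747558594, 17.729644775390625), 6.051651477813721) [269 101  21 129]
tot [ 0.02   0.028 -1.032] [-0.    -0.006  0.006] n 4 row [ 0.0049  0.0069 -0.2579] [-0.     -0.0015  0.0015] F [-0.2  0.4  0.5] op 1.0 ff 0.0 t 2.53
```

View pics/w2.png

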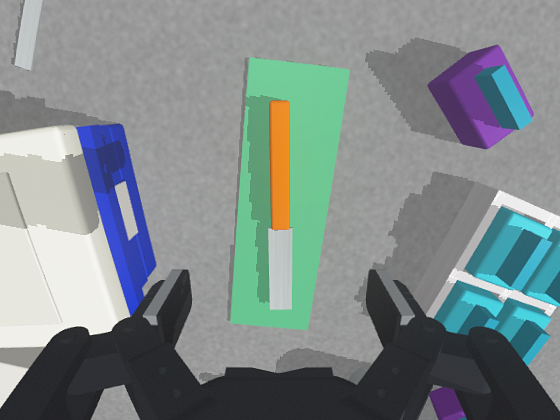

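Wrist view: orange handle from (280,100) to (280,230) on the mat, steel down to (280,308), jaws either side; the handle measures at (485.6,70.3), yaw 6.05°, as expected.

```bash
python3 -m handwheel '[0.006,0.006,-0.25,0,-0.0015,0.0015,0.006,0.006,-0.25,0,-0.0015,0.0015,0.006,0.006,-0.25,0,-0.0015,0.0015,0,0,-0.15,0,-0.0015,0.0015,0,0,0,0,0,0]'
python3 -c "
from h import *
go(520.4,74,24,186.05)"
```

```text
time: 2.95
eef_pos: [0.52, 0.0732, 0.0444]
tcp_rot: [-0.053, 0.999, 0.0, 0.001]
contact_force: [-1.2, -0.5, 0.4]
opening: 0.996
finger_force: 0.0
tot [ 0.003  0.005 -0.136] [-0.     0.001 -0.001] n 1 row [ 0.0025  0.0051 -0.136 ] [-0.0002  0.0006 -0.0006] F [-1.2 -0.5  0.4] op 0.996 ff 0.0 t 2.95
```

```bash
python3 -m handwheel '[0.003,0.005,-0.134,0,0,0,0,0,0,0,0,0]'
python3 -m handwheel '[0,0,0,0,0,0,0,0,0,0,0,0,0,0,0,0,0,0,0,0,0,0,0,0,0,0,0,0,0,0]' 0 100
python3 -m handwheel '[0,0,0,0,0,0,0,0,0,0,0,0,0,0,0,0,0,0,0,0,0,0,0,0,0,0,0,0,0,0]'
python3 -m handwheel '[0,0,0.2,0,0,0,0,0,0.2,0,0,0,0,0,0.2,0,0,0,0,0,0.1,0,0,0,0,0,0,0,0,0]'
python3 -c "
from h import *
d=np.array([.198,-.980]); t=np.array([529.7,-47.1])-d*(40+120)
print(t); go(t[0],t[1],130,101.4)"
```

```text
time: 3.12
eef_pos: [0.5236, 0.0741, 0.028]
tcp_rot: [-0.053, 0.999, -0.0, 0.004]
contact_force: [-0.6, -0.3, 0.9]
opening: 0.998
finger_force: 0.0
time: 3.53
eef_pos: [0.5241, 0.0745, 0.0289]
tcp_rot: [-0.054, 0.999, -0.0, 0.006]
contact_force: [-0.9, 0.9, -0.2]
opening: 0.295
finger_force: 0.0
time: 3.95
eef_pos: [0.5243, 0.0745, 0.0291]
tcp_rot: [-0.054, 0.999, -0.0, 0.005]
contact_force: [-1.7, -0.1, 6.1]
opening: 0.175
finger_force: 98.8
time: 4.37
eef_pos: [0.5262, 0.0745, 0.1372]
tcp_rot: [-0.054, 0.998, -0.001, 0.009]
contact_force: [0.9, -0.8, -0.1]
opening: 0.176
finger_force: 98.1
[498.02 109.7 ]
tot [-0.188  0.234 -0.048] [ 0.009  0.009 -0.942] n 13 row [-0.0144  0.018  -0.0037] [ 0.0007  0.0007 -0.0725] F [ 0.9 -0.8 -0.1] op 0.176 ff 98.1 t 4.37
```

```bash
python3 -m handwheel '[-0.015,0.018,0,0.0007,0.0007,-0.073,-0.015,0.018,0,0.0007,0.0007,-0.073,-0.015,0.018,0,0.0007,0.0007,-0.073,-0.015,0.018,0,0.0007,0.0007,-0.073,-0.015,0.018,0,0.0007,0.0007,-0.073]'
python3 -m handwheel '[-0.015,0.018,0,0.0007,0.0007,-0.073,-0.015,0.018,0,0.0007,0.0007,-0.073,-0.015,0.018,0,0.0007,0.0007,-0.073,-0.015,0.018,0,0.0007,0.0007,-0.073,-0.015,0.018,0,0.0007,0.0007,-0.073]'
python3 -m handwheel '[-0.015,0.018,0,0.0007,0.0007,-0.073,-0.015,0.018,0,0.0007,0.0007,-0.073,-0.015,0.018,0,0.0007,0.0007,-0.073,0,0,0,0,0,0,0,0,0,0,0,0]'
python3 -c "
from h import *
print(ctrl.get_state()['qpos'])
go(498,109.7,130,101.4)
for n in ('top','side'):
    im,d,c=cam(n); W=cloud(d,c); np.savez(n+'1.npz',im=im,W=W); cv2.imwrite('pics/%s1.png'%n,cv2.resize(im[100:300,200:420],None,fx=3,fy=3))
    x,y,z=np.moveaxis(W,-1,0); hsv=cv2.cvtColor(im,cv2.COLOR_BGR2HSV)
    m=(hsv[...,1]<70)&(z>.07)&(z<.16)&(y>-.06)&(y<.1)&(x>.45)&(x<.58)&(hsv[...,2]>90)
    P=W[m]*1000; print(n,len(P))
    if len(P)>10:
        print(cv2.minAreaRect(P[:,:2].astype(np.float32)))
        a=P[:,:2]@np.array([.198,-.980]); 
        for lo in range(-120,60,12):
            q=P[(a>=lo)&(a<lo+12)]
            if len(q): print(lo,len(q),np.round(q.mean(0),1))
"
```

```text
time: 4.78
eef_pos: [0.5107, 0.0882, 0.1306]
tcp_rot: [0.233, 0.972, 0.001, 0.0]
contact_force: [0.7, 0.8, -1.4]
opening: 0.17
finger_force: 98.1
time: 5.2
eef_pos: [0.4995, 0.1017, 0.1306]
tcp_rot: [0.499, 0.867, 0.002, -0.003]
contact_force: [0.1, 0.3, 0.1]
opening: 0.173
finger_force: 98.1
time: 5.62
eef_pos: [0.4931, 0.1097, 0.1311]
tcp_rot: [0.636, 0.771, 0.003, -0.004]
contact_force: [-0.1, -0.4, -0.5]
opening: 0.176
finger_force: 98.1
[ 0.01360791  0.04721136  2.08320219  0.01045488  1.01370175 -0.18311844]
tot [ 0.033  0.    -0.008] [-0.006 -0.002  0.005] n 1 row [ 0.0325  0.0002 -0.0076] [-0.0056 -0.0017  0.005 ] F [-0.1 -0.4 -0.5] op 0.176 ff 98.1 t 5.62
top 742
((524.5704345703125, 0.20140457153320312), (120.41686248779297, 109.62586975097656), 89.9133529663086)
36 48 [501.4  56.8 115.3]
48 67 [504.6  46.8 114.9]
side 430
((525.56005859375, -0.7939071655273438), (143.7623748779297, 109.48455810546875), 77.2646713256836)
12 5 [489.4  79.  114.5]
24 6 [491.2  73.3 114.1]
```

View pics/side1.png

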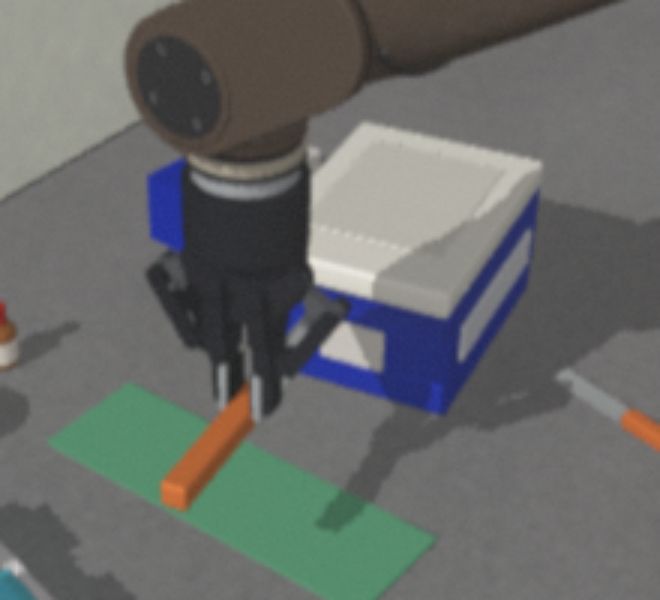

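Side crop: the blade is held level in the jaws (handle end at crop (175,500), i.e. roughly image (258,267)), steel pointing to the carrier's front. Now I fit the steel from the saved cloud.

```bash
python3 -c "
from h import *
d=np.array([.198,-.980]);e=np.array([.980,.198]);L=np.array([529.7,-47.1])
for n in ('top','side'):
    f=np.load(n+'1.npz');im=f['im'];W=f['W']*1000
    hsv=cv2.cvtColor(im,cv2.COLOR_BGR2HSV)
    a=(W[...,:2]-L)@d; b=(W[...,:2]-L)@e; z=W[...,2]
    m=(z>90)&(z<135)&(abs(b)<35)&(a<-15)&(a>-270)
    for lo in range(-270,-15,10):
        q=m&(a>=lo)&(a<lo+10)
        if q.sum()>3: print(n,lo,q.sum(),'b',np.round(np.percentile(b[q],[5,50,95]),1),'z',np.round(np.percentile(z[q],[10,50,90]),1),'amax',round(a[q].max(),1))
"
```

```text
top -240 5 b [-15.  -14.7 -14.3] z [115.7 121.9 124.2] amax -231.9
top -120 8 b [-17.  -11.8  -5.2] z [114.2 115.1 117.5] amax -110.3
top -110 57 b [-16.2  -5.8   4.5] z [113.2 115.3 117.5] amax -100.0
top -100 57 b [-17.   -5.6   5.1] z [112.6 114.9 116.6] amax -90.1
top -90 54 b [-16.6  -5.7   4.9] z [112.1 114.2 116.3] amax -80.2
top -80 57 b [-16.7  -6.    4.8] z [111.9 114.4 116.4] amax -70.0
top -70 51 b [-16.3  -5.5   4.6] z [111.8 114.5 116.3] amax -60.1
top -60 56 b [-16.4  -5.6   4.8] z [112.  114.  115.8] amax -50.2
top -50 21 b [-17.2  -6.7   6. ] z [111.7 113.8 115.7] amax -46.7
side -270 25 b [-11.5  -4.    2.5] z [111.  116.8 124.2] amax -260.0
side -260 79 b [-12.6  -6.    3. ] z [111.3 122.3 126. ] amax -250.4
side -250 53 b [-12.2  -9.2   3. ] z [115.2 124.3 125.9] amax -240.1
side -240 48 b [-12.6  -8.2   2.6] z [113.6 123.7 126.1] amax -230.2
side -230 51 b [-12.2  -8.3   2.8] z [113.  123.8 125.4] amax -220.0
side -220 49 b [-12.5  -8.4   3.1] z [113.9 123.5 125.2] amax -210.2
side -210 46 b [-13.   -8.4   2.8] z [112.7 123.  125.3] amax -200.0
side -200 47 b [-12.4  -6.6   3. ] z [113.2 122.8 124.7] amax -190.1
side -190 48 b [-12.8  -9.    2.3] z [113.5 122.6 124.8] amax -180.0
side -180 103 b [-18.2  -7.5  10.6] z [118.  124.3 132.3] amax -170.2
side -170 78 b [-24.2  -8.8  14.6] z [119.5 125.1 133.1] amax -160.3
side -160 26 b [-24.8   2.2   4.9] z [122.3 126.9 133.8] amax -151.1
side -150 4 b [2.9 4.2 5.1] z [122.8 123.5 127.8] amax -147.4
side -130 8 b [-15.5 -13.5 -11.8] z [111.8 114.6 116. ] amax -125.2
side -90 13 b [-2.5  2.9  6.2] z [113.7 115.1 116.8] amax -80.1
side -80 12 b [0.8 3.5 7.7] z [112.6 114.1 114.8] amax -71.5
side -70 9 b [-0.8  4.8  7.3] z [111.9 113.9 114.4] amax -63.6
```

```bash
python3 -m handwheel '[0.017,0.004,-0.06,-0.004,0,0.002,0.016,0.003,-0.06,-0.004,0,0.002,0,0,0,0,0,0]'
python3 -m handwheel '[0.026,-0.13,0,0,0,0,0.026,-0.13,0,0,0,0,0,0,0,0,0,0]'
python3 -m handwheel '[0.014,-0.067,0,0,0,0,0.012,-0.058,0,0,0,0,0,0,0,0,0,0]'
python3 -c "
from h import *
go(529.7-.198*107,-47.1+.98*107,113,101.4)
im,d,c=cam('side'); cv2.imwrite('pics/s2.png',cv2.resize(im[120:270,230:400],None,fx=4,fy=4))"
```

```text
time: 5.97
eef_pos: [0.498, 0.1107, 0.1121]
tcp_rot: [0.635, 0.773, -0.003, -0.0]
contact_force: [-0.5, 0.2, -0.9]
opening: 0.175
finger_force: 98.1
time: 6.22
eef_pos: [0.5075, 0.0697, 0.1144]
tcp_rot: [0.636, 0.772, -0.002, 0.001]
contact_force: [0.9, 0.2, -0.2]
opening: 0.182
finger_force: 98.1
time: 6.47
eef_pos: [0.5111, 0.0519, 0.1147]
tcp_rot: [0.635, 0.772, -0.001, 0.001]
contact_force: [0.3, 0.6, -0.9]
opening: 0.175
finger_force: 98.1
tot [-0.018  0.039 -0.011] [0.003 0.    0.003] n 1 row [-0.0175  0.0394 -0.0111] [0.0025 0.0001 0.0035] F [ 0.3  0.6 -0.9] op 0.175 ff 98.1 t 6.47
```

View pics/s2.png

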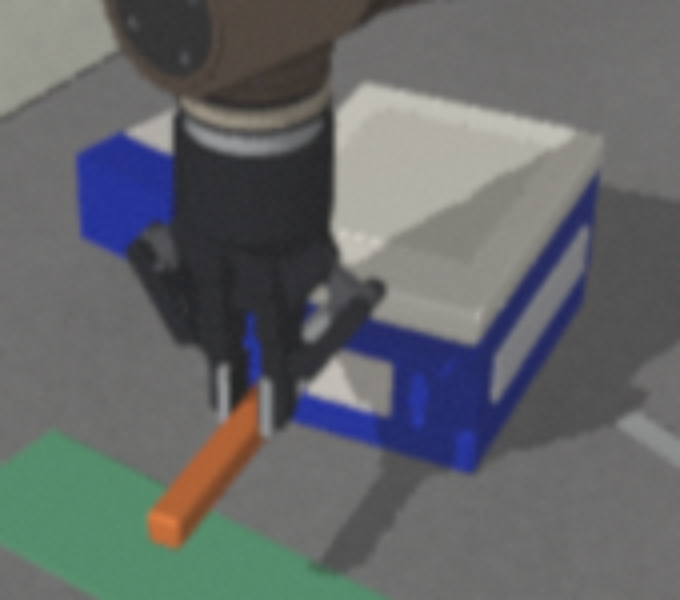

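Side crop: the blade is held level in front of the carrier, the tip region hidden behind the gripper; force is near zero, so the tip is in the slot (about 14 mm deep) without hitting the wall.

```bash
python3 -m handwheel '[0,0,0.04,0,0,0,0,0,0.04,0,0,0,0,0,0,0,0,0]'
python3 -m handwheel '[0,0,0.05,0,0,0,0.002,-0.01,0.07,0,0,0,0,0,0,0,0,0]'
python3 -c "
from h import *
go(511,52,113,101.4)
im,d,c=cam('side'); W=cloud(d,c)*1000; H=np.array([571,-253]); dd=np.array([.198,-.98])
a=(W[...,:2]-H)@dd; b=(W[...,:2]-H)@np.array([.98,.198]); z=W[...,2]
m=(a<-60)&(a>-215)&(b>-75)&(b<-45)&(z>110)&(z<300)
p=np.polyfit(a[m],z[m],1); print(m.sum(),p,'theta',np.arctan(-p[0]))"
```

```text
time: 6.77
eef_pos: [0.5108, 0.0534, 0.1277]
tcp_rot: [0.635, 0.772, -0.001, 0.001]
contact_force: [-1.1, 0.1, -2.6]
opening: 0.177
finger_force: 97.9
time: 7.02
eef_pos: [0.5121, 0.0518, 0.1473]
tcp_rot: [0.635, 0.772, -0.0, 0.002]
contact_force: [-0.0, 0.5, -2.0]
opening: 0.169
finger_force: 98.0
tot [-0.008  0.002 -0.228] [0.002 0.002 0.003] n 1 row [-0.0076  0.0015 -0.2284] [0.0018 0.0019 0.0032] F [-0.   0.5 -2. ] op 0.169 ff 98.0 t 7.02
518 [-8.50058700e-02  1.29416437e+02] theta 0.08480200241519867
```

```bash
python3 -m handwheel '[0.0045,-0.022,0.102,0,0,0,0.0045,-0.022,0.102,0,0,0,0.0077,-0.038,0.097,0,0,0,0.0077,-0.038,0.097,0,0,0,0,0,0,0,0,0]'
python3 -m handwheel '[0.0106,-0.0526,0.09,0,0,0,0.0106,-0.0526,0.09,0,0,0,0.0133,-0.066,0.08,0,0,0,0.0133,-0.066,0.08,0,0,0,0,0,0,0,0,0]'
python3 -c "
from h import *
go(511,52,113,101.4)
im,d,c=cam('side');W=cloud(d,c)*1000;cv2.imwrite('pics/s3.png',im)
H=np.array([571,-253]); dd=np.array([.198,-.98])
a=(W[...,:2]-H)@dd; b=(W[...,:2]-H)@np.array([.98,.198]); z=W[...,2]
m=(a<0)&(a>-215)&(b>-75)&(b<75)&(z>140)&(z<300)&(im.min(-1)>110)
p=np.polyfit(a[m],z[m],1); print(m.sum(),p,'theta',np.arctan(-p[0]))"
```

```text
time: 7.48
eef_pos: [0.5164, 0.0328, 0.2077]
tcp_rot: [0.635, 0.772, 0.0, 0.004]
contact_force: [0.3, -0.5, -1.7]
opening: 0.178
finger_force: 98.2
time: 7.9
eef_pos: [0.5235, -0.004, 0.2583]
tcp_rot: [0.636, 0.772, -0.001, 0.004]
contact_force: [-0.2, 0.0, -1.4]
opening: 0.179
finger_force: 98.3
tot [-0.084  0.373 -0.969] [0.004 0.003 0.004] n 4 row [-0.0209  0.0933 -0.2421] [0.0009 0.0008 0.001 ] F [-0.2  0.  -1.4] op 0.179 ff 98.3 t 7.9
562 [-1.10311243 99.74188788] theta 0.83438742882302
```

View pics/s3.png

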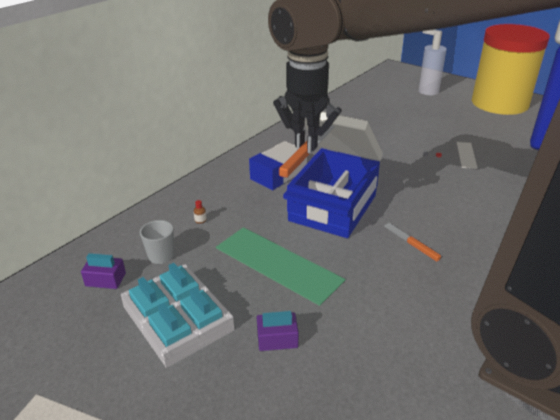

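Side view: the lid is up about 0.8 rad on the blade (lid at (350,135)), dividers visible at (330,190), mat empty at (280,265), and bricks and neighbours unmoved.

```bash
python3 -m handwheel '[0.0156,-0.077,0.068,0,0,0,0.0156,-0.077,0.068,0,0,0,0.0177,-0.0875,0.055,0,0,0,0.0177,-0.0875,0.055,0,0,0]'
python3 -m handwheel '[0.019,-0.095,0.04,0,0,0,0.019,-0.095,0.04,0,0,0,0.02,-0.1,0.024,0,0,0,0.02,-0.1,0.024,0,0,0]'
python3 -m handwheel '[0.0206,-0.102,0.007,0,0,0,0.0206,-0.102,0.007,0,0,0,0.0155,-0.0764,-0.005,0,0,0,0.0155,-0.0764,-0.005,0,0,0,0,0,0,0,0,0]'
python3 -c "
from h import *
go(511,52,113,101.4)
H=np.array([571,-253]); dd=np.array([.198,-.98])
for n in('side','top'):
    im,d,c=cam(n);W=cloud(d,c)*1000
    a=(W[...,:2]-H)@dd; b=(W[...,:2]-H)@np.array([.98,.198]); z=W[...,2]
    m=(a<100)&(a>-30)&(b>-78)&(b<78)&(z>130)&(z<330)&(im.min(-1)>100)
    if n=='side': p=np.polyfit(z[m],a[m],1); print(m.sum(),p,'theta',np.pi/2+np.arctan(p[0]))
    else: print(m.sum(),np.percentile(a[m],[5,50,95]),np.percentile(z[m],[5,50,95]))"
```

```text
time: 8.28
eef_pos: [0.532, -0.0528, 0.293]
tcp_rot: [0.635, 0.772, -0.002, 0.001]
contact_force: [-0.1, 0.8, -2.4]
opening: 0.175
finger_force: 98.1
time: 8.62
eef_pos: [0.544, -0.1119, 0.3121]
tcp_rot: [0.635, 0.772, -0.001, 0.002]
contact_force: [0.2, 2.9, -1.8]
opening: 0.175
finger_force: 98.2
time: 9.03
eef_pos: [0.5548, -0.166, 0.3116]
tcp_rot: [0.636, 0.772, -0.002, 0.002]
contact_force: [-0.6, 0.2, -1.0]
opening: 0.174
finger_force: 98.3
tot [-0.292  1.454 -1.324] [ 0.003 -0.     0.004] n 8 row [-0.0365  0.1817 -0.1655] [ 0.0004 -0.      0.0005] F [-0.6  0.2 -1. ] op 0.174 ff 98.3 t 9.03
4127 [  0.1336023  -10.99522568] theta 1.7036121209160313
334 [10.21616509 17.04391968 47.64436398] [171.42337147 215.48125573 306.3790513 ]
```

```bash
python3 -m handwheel '[-0.04,0.2,0,0,0,0,-0.04,0.2,0,0,0,0]'
python3 -m handwheel '[-0.0103,0.1003,-0.134,0,0,0.078,-0.0103,0.1003,-0.134,0,0,0.078,-0.0103,0.1003,-0.134,0,0,0.078,-0.0103,0.1003,-0.134,0,0,0.078,-0.0103,0.1003,-0.134,0,0,0.078]'
python3 -m handwheel '[-0.0103,0.1003,-0.134,0,0,0.078,-0.0103,0.1003,-0.134,0,0,0.078,-0.0103,0.1003,-0.134,0,0,0.078,-0.0103,0.1003,-0.134,0,0,0.078,-0.0103,0.1003,-0.134,0,0,0.078]'
python3 -m handwheel '[-0.0103,0.1003,-0.134,0,0,0.078,-0.0103,0.1003,-0.134,0,0,0.078,0,0,0,0,0,0,0,0,0,0,0,0]'
python3 -c "
from h import *
go(526,75,30,186)"
```

```text
time: 9.3
eef_pos: [0.5424, -0.1036, 0.3119]
tcp_rot: [0.636, 0.772, -0.001, 0.001]
contact_force: [0.1, 0.8, -0.4]
opening: 0.175
finger_force: 98.3
time: 9.72
eef_pos: [0.5345, -0.0268, 0.2111]
tcp_rot: [0.369, 0.929, -0.001, 0.002]
contact_force: [0.9, 0.3, -0.6]
opening: 0.178
finger_force: 98.3
time: 10.13
eef_pos: [0.5269, 0.0483, 0.1106]
tcp_rot: [0.072, 0.997, -0.001, 0.002]
contact_force: [0.3, -0.3, -0.7]
opening: 0.175
finger_force: 98.3
time: 10.47
eef_pos: [0.5228, 0.078, 0.07]
tcp_rot: [-0.047, 0.999, -0.0, 0.001]
contact_force: [-0.4, 0.0, -0.3]
opening: 0.176
finger_force: 98.4
tot [ 0.021 -0.02  -0.267] [0.    0.001 0.007] n 1 row [ 0.0213 -0.0199 -0.2666] [0.0004 0.0007 0.0067] F [-0.4  0.  -0.3] op 0.176 ff 98.4 t 10.47
```

```bash
python3 -m handwheel '[0.01,-0.01,-0.13,0,0,0.004,0.01,-0.01,-0.1,0,0,0.003,0,0,-0.025,0,0,0,0,0,0,0,0,0]'
python3 -m handwheel '[0,0,-0.012,0,0,0,0,0,0,0,0,0]'
python3 -m handwheel '[0,0,0,0,0,0,0,0,0,0,0,0,0,0,0,0,0,0,0,0,0,0,0,0]' 0.35
python3 -m handwheel '[0,0,0.1,0,0,0,0,0,0.2,0,0,0,0,0,0.25,0,0,0,0,0,0.25,0,0,0,0,0,0,0,0,0]'
python3 -c "
from h import *
im=handle(); go(616.9,273,130,165)
im,d,c=cam('top'); W=cloud(d,c); hsv=cv2.cvtColor(im,cv2.COLOR_BGR2HSV); H,S,_=[hsv[...,i] for i in range(3)]
m=(H>84)&(H<97)&(S>100)&(W[...,2]>.063); k,l,st,_=cv2.connectedComponentsWithStats(m.astype(np.uint8))
for i in range(1,k):
    if st[i,4]>20: print(cv2.minAreaRect((W[l==i][:,:2]*1000).astype(np.float32)))
cv2.imwrite('pics/t4.png',im)"
```

```text
time: 10.8
eef_pos: [0.5271, 0.0735, 0.033]
tcp_rot: [-0.051, 0.999, -0.0, 0.002]
contact_force: [-0.8, 0.2, -0.7]
opening: 0.177
finger_force: 98.4
time: 10.97
eef_pos: [0.528, 0.0738, 0.0322]
tcp_rot: [-0.052, 0.999, -0.0, 0.003]
contact_force: [-0.5, -0.0, -0.8]
opening: 0.175
finger_force: 98.4
time: 11.3
eef_pos: [0.5273, 0.074, 0.0314]
tcp_rot: [-0.052, 0.999, -0.0, 0.002]
contact_force: [-0.1, -0.5, 0.7]
opening: 0.354
finger_force: 0.0
time: 11.72
eef_pos: [0.532, 0.0739, 0.1598]
tcp_rot: [-0.052, 0.999, -0.001, 0.01]
contact_force: [1.6, 0.9, 1.0]
opening: 0.351
finger_force: 0.0
1237 [0.49330875 0.06680834 0.02142228] ((489.2458801269531, 69.80012512207031), (118.88551330566406, 16.696319580078125), 6.0870137214660645) [267  76  22 142]
tot [ 0.577  1.327 -0.176] [ 0.002  0.009 -0.233] n 6 row [ 0.0961  0.2212 -0.0294] [ 0.0004  0.0015 -0.0389] F [ 0.6 -0.3 -0.2] op 0.35 ff 0.0 t 11.77
((778.1248168945312, 331.0535583496094), (50.45553207397461, 8.304746627807617), 29.80805206298828)
((629.7139892578125, 334.76751708984375), (14.103391647338867, 50.44364929199219), 74.86090087890625)
((617.8008422851562, 273.2608642578125), (13.94092845916748, 49.137657165527344), 75.7201919555664)
((552.5140380859375, 355.8420104980469), (13.987703323364258, 50.730648040771484), 75.02265930175781)
((536.1044921875, 294.7235107421875), (12.84014892578125, 50.04401779174805), 75.14310455322266)
((404.35833740234375, 236.21739196777344), (46.724517822265625, 9.658720016479492), 47.17689895629883)
```

View pics/t4.png

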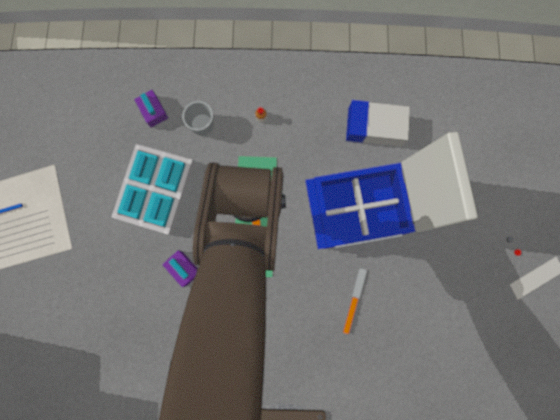

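Top view: lid stands open at (440,185), empty 2×2 compartments centred at (362,207), 4 bricks still in the mould, neighbours unmoved; the blade lies on its mat. Start with the brick at (617,273).

```bash
python3 -m handwheel '[0.096,0.221,-0.01,0,0.0015,-0.039,0.096,0.221,-0.01,0,0.0015,-0.039,0.096,0.221,-0.01,0,0.0015,-0.039,0.096,0.221,-0.01,0,0.0015,-0.039,0.096,0.221,-0.01,0,0.0015,-0.039]'
python3 -m handwheel '[0.096,0.221,-0.01,0,0.0015,-0.038,0,0,-0.07,0,0,0,0,0,0,0,0,0,0,0,0,0,0,0]'
python3 -c "
from h import *
go(617.2,273,71,165)
im,d,c=cam('wrist'); W=cloud(d,c); hsv=cv2.cvtColor(im,cv2.COLOR_BGR2HSV); H,S,_=[hsv[...,i] for i in range(3)]
m=(H>84)&(H<97)&(S>100)&(W[...,2]>.063); k,l,st,_=cv2.connectedComponentsWithStats(m.astype(np.uint8))
for i in range(1,k):
    if st[i,4]>200: print(st[i],cv2.minAreaRect((W[l==i][:,:2]*1000).astype(np.float32)))
"
```

```text
time: 12.23
eef_pos: [0.598, 0.2411, 0.1406]
tcp_rot: [0.102, 0.995, -0.001, -0.006]
contact_force: [-0.1, -0.6, 0.3]
opening: 0.348
finger_force: 0.0
time: 12.57
eef_pos: [0.6112, 0.2723, 0.128]
tcp_rot: [0.13, 0.992, -0.002, -0.008]
contact_force: [0.3, -1.4, -0.1]
opening: 0.348
finger_force: 0.0
tot [ 0.04   0.005 -0.38 ] [ 0.001 -0.011 -0.001] n 2 row [ 0.0198  0.0024 -0.1899] [ 0.0003 -0.0053 -0.0004] F [ 0.3 -1.4 -0.1] op 0.348 ff 0.0 t 12.57
[ 271   71   22   92 1969] ((537.3207397460938, 294.7357177734375), (11.826358795166016, 49.915279388427734), 74.7331314086914)
[ 374   71   35   91 2311] ((553.0629272460938, 355.73095703125), (13.219634056091309, 50.050506591796875), 75.07029724121094)
[ 364  208   30   76 1741] ((631.5098876953125, 335.2063293457031), (13.214908599853516, 50.015708923339844), 75.74202728271484)
[ 272  213   19   76 1393] ((618.4041748046875, 272.929443359375), (11.592063903808594, 50.83003234863281), 74.91254425048828)
[375 384  40  35 346] ((719.0997924804688, 317.5177307128906), (174.408447265625, 19.595579147338867), 9.635446548461914)
```

```bash
python3 -m handwheel '[0.022,0.003,-0.1,0,-0.005,0,0.022,0.002,-0.1,0,-0.005,0,0,0,-0.1,0,0,0,0,0,-0.08,0,0,0,0,0,0,0,0,0]'
python3 -c "
from h import *
go(618,273,71,165)"
python3 -m handwheel '[0,0,0,0,0,0,0,0,0,0,0,0,0,0,0,0,0,0,0,0,0,0,0,0,0,0,0,0,0,0]' 0 70
python3 -m handwheel '[0,0,0.1,0,0,0,0,0,0.2,0,0,0,0,0,0.25,0,0,0,0,0,0.25,0,0,0,0,0,0,0,0,0]'
python3 -c "
from h import *
go(594,-195.3,200,101.4)"
```

```text
time: 13.03
eef_pos: [0.6174, 0.2721, 0.0705]
tcp_rot: [0.131, 0.991, -0.001, -0.001]
contact_force: [-0.0, -0.2, -0.6]
opening: 0.353
finger_force: 0.0
tot [0.004 0.006 0.003] [ 0.001 -0.001  0.   ] n 1 row [0.004  0.006  0.0034] [ 0.0006 -0.0011  0.0003] F [-0.  -0.2 -0.6] op 0.353 ff 0.0 t 13.03
time: 13.45
eef_pos: [0.62, 0.2733, 0.0749]
tcp_rot: [0.13, 0.992, 0.0, 0.003]
contact_force: [-0.6, -3.1, -0.7]
opening: 0.118
finger_force: 71.4
time: 13.87
eef_pos: [0.6249, 0.2758, 0.2073]
tcp_rot: [0.13, 0.991, 0.005, 0.012]
contact_force: [2.4, 1.1, 2.2]
opening: 0.121
finger_force: 71.5
tot [-0.206 -3.141 -0.049] [ 0.004  0.016 -0.707] n 12 row [-0.0172 -0.2617 -0.004 ] [ 0.0004  0.0014 -0.0589] F [2.4 1.1 2.2] op 0.121 ff 71.5 t 13.87
```

```bash
python3 -m handwheel '[-0.0172,-0.2617,0,0,0.0014,-0.059,-0.0172,-0.2617,0,0,0.0014,-0.059,-0.0172,-0.2617,0,0,0.0014,-0.059,-0.0172,-0.2617,0,0,0.0014,-0.059,-0.0172,-0.2617,0,0,0.0014,-0.059]'
python3 -m handwheel '[-0.0172,-0.2617,0,0,0.0014,-0.059,-0.0172,-0.2617,0,0,0.0014,-0.059,-0.0172,-0.2617,0,0,0.0014,-0.059,-0.0172,-0.2617,0,0,0.0014,-0.059,-0.0172,-0.2617,0,0,0.0014,-0.059]'
python3 -m handwheel '[-0.0172,-0.2617,0,0,0.0014,-0.059,-0.0172,-0.2617,0,0,0.0014,-0.059,0,0,0,0,0,0,0,0,0,0,0,0,0,0,0,0,0,0]'
python3 -c "
from h import *
go(594,-195.3,99,101.4)
H=np.array([571,-253]); dd=np.array([.198,-.98]);ee=np.array([.98,.198])
im,d,c=cam('top');W=cloud(d,c)*1000
a=(W[...,:2]-H)@dd; b=(W[...,:2]-H)@ee; z=W[...,2]
hsv=cv2.cvtColor(im,cv2.COLOR_BGR2HSV); m=(hsv[...,0]>110)&(hsv[...,0]<128)&(hsv[...,1]>120)&(z>95)&(z<106)&(abs(b)<90)&(a<10)&(a>-240)
P=W[m]; print(m.sum(),'rim',cv2.minAreaRect(P[:,:2].astype(np.float32)),P[:,2].mean())
m=(hsv[...,1]<60)&(abs(z-60)<6)&(abs(b)<64)&(a<-12)&(a>-180); P=W[m]; print('div',m.sum(),P.mean(0), cv2.minAreaRect(P[:,:2].astype(np.float32)))
"
```

```text
time: 14.28
eef_pos: [0.6072, 0.0765, 0.1961]
tcp_rot: [0.356, 0.934, 0.001, -0.001]
contact_force: [1.8, 1.4, -1.7]
opening: 0.117
finger_force: 71.4
time: 14.7
eef_pos: [0.5945, -0.1204, 0.1962]
tcp_rot: [0.562, 0.827, -0.001, -0.006]
contact_force: [0.4, 1.0, -1.6]
opening: 0.117
finger_force: 71.4
time: 15.12
eef_pos: [0.5893, -0.1972, 0.1953]
tcp_rot: [0.634, 0.773, -0.002, -0.009]
contact_force: [0.6, -0.2, -1.5]
opening: 0.119
finger_force: 71.4
tot [ 0.031  0.012 -0.642] [-0.006 -0.01   0.001] n 3 row [ 0.0105  0.0041 -0.214 ] [-0.002  -0.0035  0.0004] F [ 0.6 -0.2 -1.5] op 0.119 ff 71.4 t 15.12
811 rim ((545.4539794921875, -132.2294464111328), (150.90069580078125, 137.52137756347656), 11.381458282470703) 100.26432285370498
div 314 [ 558.48361835 -142.64513586   59.96983785] ((553.5416259765625, -140.63026428222656), (68.89493560791016, 103.49795532226562), 50.933074951171875)
```

```bash
python3 -m handwheel '[0.014,0.006,-0.1,-0.003,-0.005,0,0.014,0.006,-0.15,-0.003,-0.005,0,0,0,-0.15,0,0,0,0,0,-0.13,0,0,0,0,0,0,0,0,0]'
python3 -c "
from h import *
go(593.5,-195.4,97,101.4)"
```

```text
time: 15.58
eef_pos: [0.5918, -0.1934, 0.1109]
tcp_rot: [0.633, 0.774, -0.002, -0.003]
contact_force: [-0.5, -1.8, -2.6]
opening: 0.118
finger_force: 71.3
tot [ 0.012 -0.014 -0.092] [-0.    -0.004 -0.001] n 1 row [ 0.0116 -0.0136 -0.0924] [-0.0005 -0.0042 -0.0009] F [-0.5 -1.8 -2.6] op 0.118 ff 71.3 t 15.58
```

```bash
python3 -m handwheel '[0.012,-0.013,-0.04,0,-0.004,0,0,0,-0.04,0,0,0,0,0,0,0,0,0]'
python3 -m handwheel '[0,0,-0.01,0,0,0,0,0,-0.01,0,0,0,0,0,0,0,0,0]'
```

```text
time: 15.83
eef_pos: [0.595, -0.1968, 0.1029]
tcp_rot: [0.634, 0.774, 0.001, 0.001]
contact_force: [-1.2, 0.4, -0.8]
opening: 0.12
finger_force: 71.4
time: 16.08
eef_pos: [0.5951, -0.1975, 0.1003]
tcp_rot: [0.634, 0.773, 0.001, 0.002]
contact_force: [-0.2, 0.4, -0.9]
opening: 0.118
finger_force: 71.4
```

```bash
python3 -m handwheel '[0,0,-0.01,0,0,0,0,0,-0.01,0,0,0,0,0,0,0,0,0]'
python3 -m handwheel '[0,0,-0.01,0,0,0,0,0,0,0,0,0,0,0,0,0,0,0]'
python3 -c "
from h import *
go(593.5,-195.4,97,101.4)"
```

```text
time: 16.33
eef_pos: [0.5947, -0.1975, 0.0966]
tcp_rot: [0.634, 0.773, 0.001, 0.001]
contact_force: [0.4, -1.0, -1.1]
opening: 0.12
finger_force: 71.4
time: 16.58
eef_pos: [0.5951, -0.1976, 0.0959]
tcp_rot: [0.634, 0.773, 0.001, 0.002]
contact_force: [-2.3, 0.6, 2.0]
opening: 0.119
finger_force: 71.8
tot [-0.011  0.015  0.007] [0.    0.003 0.001] n 1 row [-0.0106  0.0148  0.0072] [0.0003 0.0026 0.001 ] F [-2.3  0.6  2. ] op 0.119 ff 71.8 t 16.58
```

```bash
python3 -m handwheel '[0,0,0,0,0,0,0,0,0,0,0,0,0,0,0,0,0,0]' 0.28
python3 -m handwheel '[0,0,0.08,0,0,0,0,0,0.2,0,0,0,0,0,0.2,0,0,0,0,0,0.2,0,0,0]'
python3 -m handwheel '[-0.03,0.2525,0,0,0,0.0544,-0.03,0.2525,0,0,0,0.0544,-0.03,0.2525,0,0,0,0.0544,-0.03,0.2525,0,0,0,0.0544,-0.03,0.2525,0,0,0,0.0544]' 0.35
python3 -m handwheel '[-0.03,0.2525,0,0,0,0.0544,-0.03,0.2525,0,0,0,0.0544,-0.03,0.2525,0,0,0,0.0544,-0.03,0.2525,0,0,0,0.0544,-0.03,0.2525,0,0,0,0.0544]'
python3 -m handwheel '[-0.03,0.2525,-0.1,0,0,0.0544,-0.03,0.2525,-0.1,0,0,0.0544,-0.03,0.2525,-0.2,0,0,0.0544,0,0,0,0,0,0,0,0,0,0,0,0]'
cat >> h.py <<'E'
def ribs(n='wrist',lo=.063,hi=.11,big=200):
    im,d,c=cam(n); W=cloud(d,c); hsv=cv2.cvtColor(im,cv2.COLOR_BGR2HSV); H,S,_=[hsv[...,i] for i in range(3)]
    m=(H>84)&(H<97)&(S>100)&(W[...,2]>lo)&(W[...,2]<hi); k,l,st,_=cv2.connectedComponentsWithStats(m.astype(np.uint8))
    for i in range(1,k):
        if st[i,4]>big:
            P=W[l==i]*1000; r=cv2.minAreaRect(P[:,:2].astype(np.float32)); print(np.round(r[0],1),np.round(r[1],1),round(r[2],1),'z',np.round(np.percentile(P[:,2],90),1))
    return im
E
python3 -c "
from h import *
go(537.3,294.8,71,165); cv2.imwrite('pics/t5.png',ribs('top',big=20)); print(); cv2.imwrite('pics/w5.png',ribs())"
```

```text
time: 16.83
eef_pos: [0.5951, -0.1976, 0.0954]
tcp_rot: [0.634, 0.773, 0.001, 0.002]
contact_force: [-0.2, -0.2, 0.6]
opening: 0.283
finger_force: 0.0
time: 17.17
eef_pos: [0.5948, -0.1974, 0.199]
tcp_rot: [0.634, 0.773, 0.001, 0.001]
contact_force: [1.1, -0.4, -0.8]
opening: 0.28
finger_force: 0.0
time: 17.58
eef_pos: [0.5722, -0.0067, 0.1987]
tcp_rot: [0.454, 0.891, 0.002, 0.002]
contact_force: [0.4, 0.0, 0.2]
opening: 0.346
finger_force: 0.0
time: 18.0
eef_pos: [0.5497, 0.1831, 0.1987]
tcp_rot: [0.255, 0.967, 0.002, 0.002]
contact_force: [0.0, -0.1, 0.3]
opening: 0.349
finger_force: 0.0
time: 18.42
eef_pos: [0.5355, 0.2908, 0.1402]
tcp_rot: [0.129, 0.992, 0.001, -0.001]
contact_force: [0.2, 0.2, -0.1]
opening: 0.349
finger_force: 0.0
tot [ 0.012  0.027 -0.461] [-0.001 -0.001 -0.001] n 2 row [ 0.006   0.0133 -0.2306] [-0.0007 -0.0003 -0.0007] F [ 0.2  0.2 -0.1] op 0.349 ff 0.0 t 18.42
[778.5 331.3] [50.8  8.4] 29.9 z 67.4
[643.  331.1] [12.7 22.9] 77.1 z 74.1
[ 593.1 -195.4] [49.6 69.2] 11.5 z 93.9
[556.3 289.4] [12.   7.9] 73.6 z 75.6
[517.8 296. ] [ 7.3 14.5] 88.1 z 74.6
[404.1 236.4] [46.9  9.9] 43.1 z 67.1

[405.4 238.5] [51.  12.3] 44.0 z 65.7
[552.9 355.5] [13.  50.3] 75.2 z 73.5
[536.8 294.8] [12.  49.9] 75.4 z 73.6
[612.1 340.4] [12.7 10.6] 76.7 z 73.4
```

View pics/t5.png

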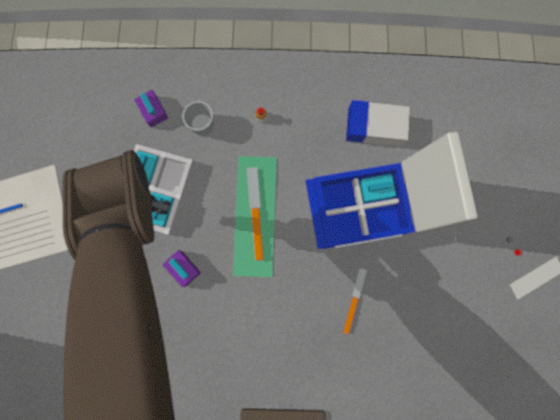

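Top view: first brick stands in its compartment at (380,187), the mould's upper-right cavity (172,177) is empty, blade on the mat at (255,215), nothing else moved.

```bash
python3 -m handwheel '[0.006,0.013,-0.1,0,0,0,0.006,0.013,-0.15,0,0,0,0,0,-0.12,0,0,0,0,0,-0.07,0,0,0,0,0,0,0,0,0]'
python3 -c "
from h import *
go(537.2,295,72,165)"
python3 -m handwheel '[0,0,0,0,0,0,0,0,0,0,0,0,0,0,0,0,0,0,0,0,0,0,0,0,0,0,0,0,0,0]' 0 70
python3 -m handwheel '[0,0,0.1,0,0,0,0,0,0.2,0,0,0,0,0,0.25,0,0,0,0,0,0.25,0,0,0,0,0,0,0,0,0]'
python3 -c "
from h import *
go(527,-209,200,101.4)"
```

```text
time: 18.93
eef_pos: [0.5383, 0.2917, 0.0742]
tcp_rot: [0.132, 0.991, 0.001, -0.001]
contact_force: [-0.2, -0.6, -0.2]
opening: 0.347
finger_force: 0.0
tot [-0.007  0.022 -0.014] [-0.001 -0.001  0.002] n 1 row [-0.0075  0.0219 -0.0145] [-0.0014 -0.0005  0.0019] F [-0.2 -0.6 -0.2] op 0.347 ff 0.0 t 18.93
time: 19.35
eef_pos: [0.5401, 0.2934, 0.0773]
tcp_rot: [0.131, 0.991, 0.002, 0.002]
contact_force: [-0.8, -2.2, 3.5]
opening: 0.114
finger_force: 71.5
time: 19.77
eef_pos: [0.5431, 0.2953, 0.2056]
tcp_rot: [0.131, 0.991, 0.006, 0.008]
contact_force: [0.5, 0.6, 0.7]
opening: 0.111
finger_force: 70.9
tot [-0.107 -3.362 -0.037] [ 0.001  0.013 -0.706] n 13 row [-0.0082 -0.2586 -0.0029] [ 0.0001  0.001  -0.0543] F [0.5 0.6 0.7] op 0.111 ff 70.9 t 19.77
```

```bash
python3 -m handwheel '[-0.0082,-0.259,0,0,0.001,-0.0543,-0.0082,-0.259,0,0,0.001,-0.0543,-0.0082,-0.259,0,0,0.001,-0.0543,-0.0082,-0.259,0,0,0.001,-0.0543,-0.0082,-0.259,0,0,0.001,-0.0543]'
python3 -m handwheel '[-0.0082,-0.259,0,0,0.001,-0.0543,-0.0082,-0.259,0,0,0.001,-0.0543,-0.0082,-0.259,0,0,0.001,-0.0543,-0.0082,-0.259,0,0,0.001,-0.0543,-0.0082,-0.259,0,0,0.001,-0.0543]'
python3 -m handwheel '[-0.0082,-0.259,0,0,0.001,-0.0543,-0.0082,-0.259,0,0,0.001,-0.0543,-0.0082,-0.259,0,0,0.001,-0.0543,0,0,0,0,0,0,0,0,0,0,0,0]'
python3 -c "
from h import *
go(527,-211.5,100,101.4)"
```

```text
time: 20.18
eef_pos: [0.532, 0.0979, 0.1954]
tcp_rot: [0.339, 0.941, 0.001, -0.003]
contact_force: [0.4, 0.3, -0.5]
opening: 0.115
finger_force: 70.9
time: 20.6
eef_pos: [0.526, -0.0966, 0.1955]
tcp_rot: [0.531, 0.847, 0.001, -0.006]
contact_force: [0.6, 0.9, -2.2]
opening: 0.118
finger_force: 70.9
time: 21.02
eef_pos: [0.5225, -0.2133, 0.1953]
tcp_rot: [0.634, 0.773, 0.0, -0.008]
contact_force: [0.1, 0.6, -1.8]
opening: 0.121
finger_force: 70.9
tot [ 0.03   0.012 -0.635] [-0.007 -0.008  0.002] n 3 row [ 0.0099  0.004  -0.2118] [-0.0023 -0.0027  0.0006] F [ 0.1  0.6 -1.8] op 0.121 ff 70.9 t 21.02
```

```bash
python3 -m handwheel '[0.015,0.005,-0.1,-0.003,-0.004,0.001,0.015,0.005,-0.15,-0.003,-0.004,0.001,0,0,-0.15,0,0,0,0,0,-0.13,0,0,0,0,0,0,0,0,0]'
python3 -c "
from h import *
go(527,-211.5,100,101.4)"
python3 -m handwheel '[0,0,-0.03,0,0,0,0,0,-0.02,0,0,0,0,0,0,0,0,0,0,0,0,0,0,0]'
python3 -c "
from h import *
go(527,-211.5,99,101.4)"
```

```text
time: 21.43
eef_pos: [0.5296, -0.2134, 0.1181]
tcp_rot: [0.63, 0.776, -0.003, 0.006]
contact_force: [0.9, -10.4, -0.4]
opening: 0.119
finger_force: 78.1
tot [-0.018  0.013 -0.121] [ 0.007  0.004 -0.005] n 1 row [-0.0175  0.0128 -0.1206] [ 0.0072  0.0036 -0.0052] F [  0.9 -10.4  -0.4] op 0.119 ff 78.1 t 21.43
time: 21.77
eef_pos: [0.5305, -0.2132, 0.1116]
tcp_rot: [0.631, 0.776, -0.002, 0.007]
contact_force: [2.7, -10.2, 0.4]
opening: 0.121
finger_force: 78.3
tot [-0.023  0.012 -0.084] [ 0.007  0.006 -0.004] n 1 row [-0.0233  0.0117 -0.0841] [ 0.0071  0.0057 -0.0044] F [  2.7 -10.2   0.4] op 0.121 ff 78.3 t 21.77
```

```bash
python3 -m handwheel '[0.004,-0.02,0,0.003,0,0,0,0,0,0,0,0,0,0,0,0,0,0]'
python3 -c "
from h import *
go(527,-211.5,99,101.4)
im,d,c=cam('side'); cv2.imwrite('pics/s6.png',cv2.resize(im[90:240,260:410],None,fx=4,fy=4))
im,d,c=cam('wrist'); W=cloud(d,c); cv2.imwrite('pics/w6.png',im)
"
```

```text
time: 22.02
eef_pos: [0.5304, -0.2143, 0.1108]
tcp_rot: [0.631, 0.776, 0.002, 0.003]
contact_force: [2.3, -4.7, 0.6]
opening: 0.117
finger_force: 78.2
tot [-0.023  0.019 -0.079] [ 0.001  0.004 -0.004] n 1 row [-0.0229  0.0189 -0.0786] [ 0.0009  0.0043 -0.0038] F [ 2.3 -4.7  0.6] op 0.117 ff 78.2 t 22.02
```

View pics/s6.png

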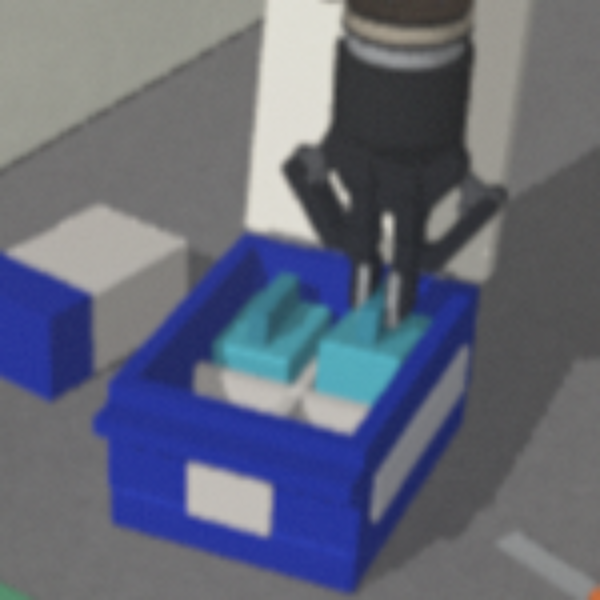

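View pics/w6.png

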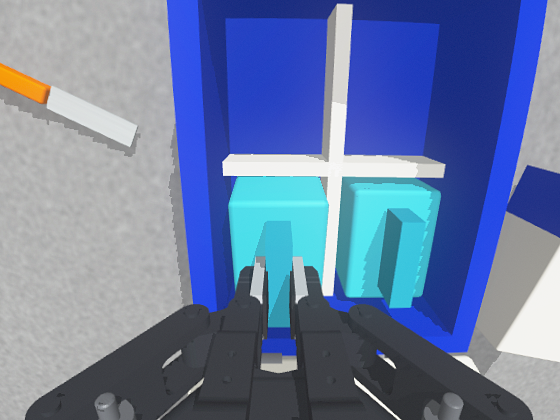

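Wrist view: the held brick (230–328, 178–300) touches the cross divider at (330,165) and sits close to the long divider. It needs a few mm toward the hinge and away from the long divider. Lift slightly, shift, lower.

```bash
python3 -m handwheel '[0,0,0.03,0,0,0,-0.014,-0.03,0,0,0.003,0,0,0,0,0,0,0]'
python3 -m handwheel '[0,0,-0.04,0,0,0,0,0,-0.03,0,0,0,0,0,0,0,0,0]'
python3 -m handwheel '[0,0,-0.02,0,0,0,0,0,-0.02,0,0,0,0,0,0,0,0,0]'
python3 -c "
from h import *
go(527,-211.5,99,101.4)"
```

```text
time: 22.37
eef_pos: [0.5258, -0.2166, 0.1132]
tcp_rot: [0.631, 0.775, 0.001, -0.004]
contact_force: [0.4, 0.1, -2.6]
opening: 0.12
finger_force: 77.9
time: 22.62
eef_pos: [0.5255, -0.2166, 0.1015]
tcp_rot: [0.632, 0.775, 0.001, -0.004]
contact_force: [0.6, 0.0, -1.6]
opening: 0.118
finger_force: 78.0
time: 22.87
eef_pos: [0.5261, -0.2169, 0.101]
tcp_rot: [0.632, 0.775, 0.001, -0.006]
contact_force: [-9.9, 7.1, 22.3]
opening: 0.117
finger_force: 81.2
tot [ 0.006  0.036 -0.013] [-0.005 -0.005 -0.003] n 1 row [ 0.0057  0.0361 -0.0134] [-0.0051 -0.005  -0.0025] F [-9.9  7.1 22.3] op 0.117 ff 81.2 t 22.87
```

```bash
python3 -m handwheel '[0,0,0.02,0,0,0,0,0,0,0,0,0]'
python3 -m handwheel '[0,0,0,0,0,0,0,0,0,0,0,0,0,0,0,0,0,0]' 0.28
python3 -m handwheel '[0,0,0.08,0,0,0,0,0,0.2,0,0,0,0,0,0.2,0,0,0,0,0,0.2,0,0,0,0,0,0,0,0,0]'
python3 -m handwheel '[0.047,0.245,0,0,0,0.0471,0.047,0.245,0,0,0,0.0471,0.047,0.245,0,0,0,0.0471,0.047,0.245,0,0,0,0.0471,0.047,0.245,0,0,0,0.0471]' 0.35
python3 -m handwheel '[0.047,0.245,0,0,0,0.0471,0.047,0.245,0,0,0,0.0471,0.047,0.245,0,0,0,0.0471,0.047,0.245,0,0,0,0.0471,0.047,0.245,0,0,0,0.0471]'
python3 -m handwheel '[0.047,0.245,0,0,0,0.0471,0.047,0.245,0,0,0,0.0471,0.047,0.245,-0.1,0,0,0.0471,0.047,0.245,-0.1,0,0,0.0471,0.047,0.245,-0.2,0,0,0.0471]'
python3 -m handwheel '[0,0,0,0,0,0]'
python3 -c "
from h import *
ribs('top',big=20); print(); ribs(); go(632,335.2,72,165)"
```

```text
time: 23.03
eef_pos: [0.5264, -0.2175, 0.1009]
tcp_rot: [0.632, 0.775, 0.001, -0.003]
contact_force: [-2.4, 2.7, 9.6]
opening: 0.118
finger_force: 79.5
time: 23.28
eef_pos: [0.5255, -0.2175, 0.0988]
tcp_rot: [0.632, 0.775, 0.0, -0.004]
contact_force: [-0.1, 0.4, -0.4]
opening: 0.277
finger_force: 0.0
time: 23.7
eef_pos: [0.5291, -0.2197, 0.2099]
tcp_rot: [0.632, 0.775, 0.001, 0.003]
contact_force: [0.4, -0.5, 1.9]
opening: 0.278
finger_force: 0.0
time: 24.12
eef_pos: [0.561, -0.0324, 0.2019]
tcp_rot: [0.477, 0.879, -0.0, -0.003]
contact_force: [-0.2, -0.1, 0.5]
opening: 0.351
finger_force: 0.0
time: 24.53
eef_pos: [0.5963, 0.1516, 0.2018]
tcp_rot: [0.307, 0.952, -0.001, -0.003]
contact_force: [0.5, -0.3, 0.2]
opening: 0.353
finger_force: 0.0
time: 24.95
eef_pos: [0.6325, 0.3318, 0.1484]
tcp_rot: [0.127, 0.992, 0.0, -0.0]
contact_force: [-0.3, -0.6, 0.4]
opening: 0.351
finger_force: 0.0
time: 25.03
eef_pos: [0.6273, 0.3331, 0.1378]
tcp_rot: [0.125, 0.992, -0.003, -0.008]
contact_force: [-1.4, -0.2, -1.6]
opening: 0.351
finger_force: 0.0
[778.8 331.4] [50.   8.5] 32.2 z 66.8
[613.5 339.5] [14.2 16.1] 75.9 z 75.1
[ 593.2 -195.3] [49.8 69.6] 11.6 z 93.9
[557.3 354.9] [14.2 41. ] 73.7 z 74.9
[ 522.4 -206. ] [48.6 69.7] 11.4 z 94.2
[404.3 236.3] [46.8 10.4] 44.8 z 66.7

[553.3 355.9] [12.  49.9] 74.5 z 73.6
[631.8 335.4] [11.7 50.6] 75.4 z 73.5
tot [ 0.019  0.038 -0.47 ] [ 0.003 -0.007 -0.003] n 2 row [ 0.0093  0.019  -0.2351] [ 0.0013 -0.0037 -0.0016] F [-0.3 -0.6 -0.3] op 0.349 ff 0.0 t 25.13
```

```bash
python3 -m handwheel '[0.007,0.017,-0.1,0.001,-0.003,0,0.006,0.016,-0.15,0.001,-0.003,-0.002,0,0,-0.12,0,0,0,0,0,-0.08,0,0,0,0,0,0,0,0,0]'
python3 -m handwheel '[0,0,0,0,0,0,0,0,0,0,0,0]'
python3 -c "
from h import *
go(631.8,335.4,72,165)"
```

```text
time: 25.55
eef_pos: [0.6315, 0.3319, 0.0759]
tcp_rot: [0.131, 0.991, -0.0, -0.001]
contact_force: [-0.2, 0.3, -0.4]
opening: 0.352
finger_force: 0.0
time: 25.72
eef_pos: [0.6339, 0.3335, 0.0803]
tcp_rot: [0.131, 0.991, 0.001, 0.003]
contact_force: [-0.2, -0.6, -0.2]
opening: 0.349
finger_force: 0.0
tot [-0.014  0.013 -0.055] [-0.001  0.004  0.   ] n 1 row [-0.0143  0.0128 -0.0551] [-0.0014  0.0036  0.0005] F [-0.2 -0.6 -0.2] op 0.349 ff 0.0 t 25.72
```

```bash
python3 -m handwheel '[-0.014,0.012,-0.052,0,0.003,0,0,0,0,0,0,0,0,0,0,0,0,0]'
python3 -c "
from h import *
go(631.8,335.4,72,165)"
python3 -m handwheel '[0,0,0,0,0,0,0,0,0,0,0,0,0,0,0,0,0,0,0,0,0,0,0,0,0,0,0,0,0,0]' 0 80
python3 -m handwheel '[0,0,0.1,0,0,0,0,0,0.2,0,0,0,0,0,0.25,0,0,0,0,0,0.25,0,0,0,0,0,0,0,0,0]'
python3 -m handwheel '[0,0,0,0,0,0,0,0,0,0,0,0]'
python3 -c "
from h import *
go(576.5,-109.5,200,101.4)"
```

```text
time: 25.97
eef_pos: [0.6304, 0.3356, 0.0703]
tcp_rot: [0.13, 0.991, 0.0, -0.001]
contact_force: [-0.3, 0.3, -0.2]
opening: 0.351
finger_force: 0.0
tot [ 0.01  -0.001  0.011] [-0.001 -0.001 -0.   ] n 1 row [ 0.0096 -0.0012  0.0115] [-0.0007 -0.0014 -0.0002] F [-0.3  0.3 -0.2] op 0.351 ff 0.0 t 25.97
time: 26.38
eef_pos: [0.6307, 0.3355, 0.0705]
tcp_rot: [0.13, 0.991, 0.0, -0.001]
contact_force: [-0.7, -0.1, 0.7]
opening: 0.12
finger_force: 80.5
time: 26.8
eef_pos: [0.6347, 0.3372, 0.2016]
tcp_rot: [0.13, 0.991, 0.004, 0.006]
contact_force: [1.7, 0.8, 1.1]
opening: 0.119
finger_force: 80.2
time: 26.97
eef_pos: [0.6299, 0.3354, 0.1897]
tcp_rot: [0.13, 0.991, 0.0, -0.002]
contact_force: [-0.4, -0.4, -3.2]
opening: 0.117
finger_force: 80.2
tot [-0.356 -2.966  0.068] [-0.002 -0.002 -0.707] n 12 row [-0.0297 -0.2472  0.0057] [-0.0001 -0.0001 -0.0589] F [-0.4 -0.4 -3.2] op 0.117 ff 80.2 t 26.97
```

```bash
python3 -m handwheel '[-0.0297,-0.2472,0,0,0,-0.059,-0.0297,-0.2472,0,0,0,-0.059,-0.0297,-0.2472,0,0,0,-0.059,-0.0297,-0.2472,0,0,0,-0.059,-0.0297,-0.2472,0,0,0,-0.059]'
python3 -m handwheel '[-0.0297,-0.2472,0,0,0,-0.059,-0.0297,-0.2472,0,0,0,-0.059,-0.0297,-0.2472,0,0,0,-0.059,-0.0297,-0.2472,0,0,0,-0.059,-0.0297,-0.2472,0,0,0,-0.059]'
python3 -m handwheel '[-0.0297,-0.2472,0,0,0,-0.059,-0.0297,-0.2472,0,0,0,-0.059,0,0,0,0,0,0,0,0,0,0,0,0,0,0,0,0,0,0]'
python3 -m handwheel '[0,0,-0.15,0,0,0,0,0,-0.15,0,0,0,0,0,0,0,0,0,0,0,0,0,0,0]'
python3 -c "
from h import *
go(576.5,-109.5,93,101.4)"
```

```text
time: 27.38
eef_pos: [0.6059, 0.1486, 0.1868]
tcp_rot: [0.357, 0.934, -0.001, -0.004]
contact_force: [0.8, -0.3, -0.7]
opening: 0.12
finger_force: 80.1
time: 27.8
eef_pos: [0.5837, -0.0364, 0.1871]
tcp_rot: [0.562, 0.827, -0.0, -0.003]
contact_force: [0.1, -0.0, -1.7]
opening: 0.121
finger_force: 80.1
time: 28.22
eef_pos: [0.5759, -0.1089, 0.188]
tcp_rot: [0.634, 0.773, 0.001, -0.003]
contact_force: [0.1, -0.8, -1.5]
opening: 0.119
finger_force: 80.0
time: 28.55
eef_pos: [0.5757, -0.1073, 0.1429]
tcp_rot: [0.633, 0.774, 0.0, -0.003]
contact_force: [0.2, -0.2, -1.1]
opening: 0.119
finger_force: 80.0
tot [ 0.006 -0.014 -0.333] [-0.003 -0.003 -0.   ] n 2 row [ 0.0028 -0.0072 -0.1665] [-0.0014 -0.0016 -0.0002] F [ 0.2 -0.2 -1.1] op 0.119 ff 80.0 t 28.55
```

```bash
python3 -m handwheel '[0.006,-0.014,-0.1,-0.003,-0.003,0,0,0,-0.15,0,0,0,0,0,-0.02,0,0,0,0,0,0,0,0,0,0,0,0,0,0,0]'
python3 -c "
from h import *
go(576.5,-109.5,93,101.4)"
python3 -m handwheel '[0,0,-0.03,0,0,0,0,0,-0.02,0,0,0,0,0,0,0,0,0,0,0,0,0,0,0]'
python3 -c "
from h import *
go(576.5,-109.5,93,101.4)"
```

```text
time: 28.97
eef_pos: [0.5787, -0.1113, 0.106]
tcp_rot: [0.634, 0.773, 0.001, 0.003]
contact_force: [0.2, -0.4, -1.5]
opening: 0.12
finger_force: 80.0
tot [-0.015  0.012 -0.087] [0.002 0.004 0.001] n 1 row [-0.0148  0.0117 -0.0868] [0.0018 0.0039 0.0007] F [ 0.2 -0.4 -1.5] op 0.12 ff 80.0 t 28.97
time: 29.3
eef_pos: [0.5781, -0.1116, 0.0975]
tcp_rot: [0.634, 0.773, 0.001, 0.003]
contact_force: [0.0, -0.7, -0.4]
opening: 0.122
finger_force: 80.0
tot [-0.01   0.014 -0.03 ] [0.002 0.003 0.001] n 1 row [-0.0105  0.0138 -0.03  ] [0.0016 0.0032 0.0013] F [ 0.  -0.7 -0.4] op 0.122 ff 80.0 t 29.3
```

```bash
python3 -m handwheel '[-0.008,0.01,-0.025,0.0015,0.003,0,0,0,0,0,0,0,0,0,0,0,0,0]'
python3 -m handwheel '[0,0,-0.012,0,0,0,0,0,0,0,0,0,0,0,0,0,0,0]'
python3 -c "
from h import *
go(576.5,-109.5,93,101.4)"
```

```text
time: 29.55
eef_pos: [0.5765, -0.1099, 0.0932]
tcp_rot: [0.634, 0.773, -0.0, -0.0]
contact_force: [0.8, 1.3, -1.8]
opening: 0.118
finger_force: 80.0
time: 29.8
eef_pos: [0.5771, -0.1102, 0.0924]
tcp_rot: [0.634, 0.773, 0.0, 0.0]
contact_force: [-2.3, -0.4, 3.1]
opening: 0.117
finger_force: 80.6
tot [-0.004  0.005  0.004] [0.    0.    0.001] n 1 row [-0.0037  0.0047  0.004 ] [0.0002 0.0003 0.0012] F [-2.3 -0.4  3.1] op 0.117 ff 80.6 t 29.8
```

```bash
python3 -m handwheel '[0,0,0,0,0,0,0,0,0,0,0,0,0,0,0,0,0,0]' 0.28
python3 -m handwheel '[0,0,0.08,0,0,0,0,0,0.2,0,0,0,0,0,0.2,0,0,0,0,0,0.2,0,0,0,0,0,0,0,0,0]'
python3 -m handwheel '[-0.0133,0.259,0,0,0,0.059,-0.0133,0.259,0,0,0,0.059,-0.0133,0.259,0,0,0,0.059,-0.0133,0.259,0,0,0,0.059,-0.0133,0.259,0,0,0,0.059]' 0.35
python3 -m handwheel '[-0.0133,0.259,0,0,0,0.059,-0.0133,0.259,0,0,0,0.059,-0.0133,0.259,0,0,0,0.059,-0.0133,0.259,0,0,0,0.059,-0.0133,0.259,0,0,0,0.059]'
python3 -m handwheel '[-0.0133,0.259,-0.1,0,0,0.059,-0.0133,0.259,-0.1,0,0,0.059,0,0,-0.15,0,0,0,0,0,0,0,0,0,0,0,0,0,0,0]'
python3 -m handwheel '[0,0,0,0,0,0,0,0,0,0,0,0]'
python3 -c "
from h import *
ribs('top',big=20); print(); ribs(); go(553.2,355.7,72,165)"
```

```text
time: 30.05
eef_pos: [0.577, -0.1101, 0.0917]
tcp_rot: [0.634, 0.773, 0.0, 0.0]
contact_force: [-0.3, 0.7, 1.2]
opening: 0.281
finger_force: 0.0
time: 30.47
eef_pos: [0.5807, -0.1114, 0.2026]
tcp_rot: [0.634, 0.773, 0.002, 0.007]
contact_force: [0.5, -1.1, 1.7]
opening: 0.278
finger_force: 0.0
time: 30.88
eef_pos: [0.5666, 0.0858, 0.1944]
tcp_rot: [0.438, 0.899, 0.0, 0.001]
contact_force: [0.1, -0.9, -0.5]
opening: 0.346
finger_force: 0.0
time: 31.3
eef_pos: [0.5565, 0.2805, 0.1944]
tcp_rot: [0.219, 0.976, 0.0, 0.0]
contact_force: [1.1, 0.1, -0.0]
opening: 0.346
finger_force: 0.0
time: 31.72
eef_pos: [0.5516, 0.3558, 0.1397]
tcp_rot: [0.13, 0.991, -0.001, -0.002]
contact_force: [1.1, 0.7, 0.7]
opening: 0.354
finger_force: 0.0
time: 31.88
eef_pos: [0.5542, 0.3553, 0.1433]
tcp_rot: [0.131, 0.991, 0.001, 0.001]
contact_force: [0.1, 0.3, 1.3]
opening: 0.347
finger_force: 0.0
[778.6 331. ] [49.9  8.2] 31.0 z 67.5
[ 592.9 -195.2] [49.1 69.5] 11.4 z 93.9
[ 575.5 -110.5] [49.2 69.1] 11.9 z 94.1
[535.8 360. ] [13.1 15.9] 80.1 z 74.2
[ 522.3 -205.8] [48.7 69.7] 11.3 z 93.7
[404.5 237. ] [45.1 10.4] 43.6 z 66.8

[405.3 238.3] [51.9 12.6] 44.3 z 65.8
[552.9 355.7] [11.9 50.2] 75.0 z 73.5
tot [-0.006  0.002 -0.475] [-0.001  0.002  0.001] n 2 row [-0.003   0.0011 -0.2374] [-0.0004  0.0009  0.0005] F [ 0.6 -1.5 -0.5] op 0.352 ff 0.0 t 31.98
```

Third brick is well placed. Now the last one.

```bash
python3 -m handwheel '[-0.004,0,-0.1,0,0.001,0,-0.004,0.002,-0.15,0,0,0,0,0,-0.12,0,0,0,0,0,-0.08,0,0,0,0,0,0,0,0,0]'
python3 -m handwheel '[0,0,0,0,0,0,0,0,0,0,0,0]'
python3 -c "
from h import *
go(553,355.7,72,165)"
```

```text
time: 32.4
eef_pos: [0.5501, 0.3552, 0.0701]
tcp_rot: [0.131, 0.991, -0.001, -0.003]
contact_force: [-0.7, -0.0, 0.0]
opening: 0.35
finger_force: 0.0
time: 32.57
eef_pos: [0.5523, 0.3566, 0.0747]
tcp_rot: [0.131, 0.991, 0.0, -0.0]
contact_force: [0.0, 0.3, 0.5]
opening: 0.35
finger_force: 0.0
tot [ 0.004 -0.006 -0.018] [-0. -0.  0.] n 1 row [ 0.0043 -0.0057 -0.0177] [-0.0005 -0.0001  0.0001] F [0.  0.3 0.5] op 0.35 ff 0.0 t 32.57
```

```bash
python3 -m handwheel '[0.004,-0.006,-0.018,0,0,0,0,0,0,0,0,0,0,0,0,0,0,0]'
python3 -m handwheel '[0,0,0,0,0,0,0,0,0,0,0,0,0,0,0,0,0,0,0,0,0,0,0,0,0,0,0,0,0,0]' 0 80
python3 -m handwheel '[0,0,0.1,0,0,0,0,0,0.2,0,0,0,0,0,0.25,0,0,0,0,0,0.25,0,0,0,0,0,0,0,0,0]'
python3 -m handwheel '[0,0,0,0,0,0,0,0,0,0,0,0]'
python3 -c "
from h import *
go(510,-123,200,101.4)"
```

```text
time: 32.82
eef_pos: [0.5526, 0.3556, 0.0717]
tcp_rot: [0.13, 0.991, 0.0, -0.0]
contact_force: [0.8, 0.8, 0.8]
opening: 0.351
finger_force: 0.0
time: 33.23
eef_pos: [0.5524, 0.3555, 0.0715]
tcp_rot: [0.13, 0.991, -0.0, -0.001]
contact_force: [-0.7, -1.2, 2.7]
opening: 0.122
finger_force: 78.8
time: 33.65
eef_pos: [0.5565, 0.3577, 0.2021]
tcp_rot: [0.13, 0.991, 0.005, 0.006]
contact_force: [0.9, 0.1, 0.9]
opening: 0.117
finger_force: 78.8
time: 33.82
eef_pos: [0.5518, 0.3554, 0.1909]
tcp_rot: [0.13, 0.991, -0.0, -0.001]
contact_force: [-0.5, -0.9, -2.6]
opening: 0.121
finger_force: 78.8
tot [-0.278 -3.189  0.061] [-0.001 -0.001 -0.707] n 12 row [-0.0232 -0.2658  0.0051] [-0.0001 -0.0001 -0.0589] F [-0.5 -0.9 -2.6] op 0.121 ff 78.8 t 33.82
```

```bash
python3 -m handwheel '[-0.0214,-0.2453,0,0,0,-0.0544,-0.0214,-0.2453,0,0,0,-0.0544,-0.0214,-0.2453,0,0,0,-0.0544,-0.0214,-0.2453,0,0,0,-0.0544,-0.0214,-0.2453,0,0,0,-0.0544]'
python3 -m handwheel '[-0.0214,-0.2453,0,0,0,-0.0544,-0.0214,-0.2453,0,0,0,-0.0544,-0.0214,-0.2453,0,0,0,-0.0544,-0.0214,-0.2453,0,0,0,-0.0544,-0.0214,-0.2453,0,0,0,-0.0544]'
python3 -m handwheel '[-0.0214,-0.2453,0,0,0,-0.0544,-0.0214,-0.2453,0,0,0,-0.0544,-0.0214,-0.2453,0,0,0,-0.0544,0,0,0,0,0,0,0,0,0,0,0,0]'
python3 -m handwheel '[0,0,-0.15,0,0,0,0,0,-0.15,0,0,0,0,0,0,0,0,0,0,0,0,0,0,0,0,0,0,0,0,0]'
python3 -c "
from h import *
go(510,-123,93,101.4)"
```

```text
time: 34.23
eef_pos: [0.5341, 0.1699, 0.1881]
tcp_rot: [0.339, 0.941, -0.001, -0.003]
contact_force: [0.5, 0.1, -1.0]
opening: 0.118
finger_force: 78.8
time: 34.65
eef_pos: [0.5181, -0.0137, 0.1884]
tcp_rot: [0.531, 0.847, -0.0, -0.003]
contact_force: [0.5, -0.6, -0.7]
opening: 0.121
finger_force: 78.8
time: 35.07
eef_pos: [0.509, -0.124, 0.1887]
tcp_rot: [0.635, 0.773, -0.0, -0.003]
contact_force: [0.3, 1.1, -1.6]
opening: 0.118
finger_force: 78.8
time: 35.48
eef_pos: [0.5107, -0.1219, 0.1462]
tcp_rot: [0.633, 0.774, 0.0, -0.001]
contact_force: [0.1, -0.1, -1.7]
opening: 0.12
finger_force: 78.8
tot [-0.005 -0.007 -0.354] [-0.001 -0.001 -0.001] n 2 row [-0.0023 -0.0036 -0.1772] [-0.0006 -0.0003 -0.0003] F [ 0.1 -0.1 -1.7] op 0.12 ff 78.8 t 35.48
```

```bash
python3 -m handwheel '[-0.003,-0.006,-0.1,0,0,0,0,0,-0.15,0,0,0,0,0,-0.04,0,0,0,0,0,0,0,0,0,0,0,0,0,0,0]'
python3 -m handwheel '[0,0,0,0,0,0,0,0,0,0,0,0]'
python3 -c "
from h import *
go(510,-123,93,101.4)"
```

```text
time: 35.9
eef_pos: [0.5106, -0.1236, 0.1034]
tcp_rot: [0.633, 0.774, 0.0, -0.0]
contact_force: [0.7, 0.3, -0.5]
opening: 0.123
finger_force: 78.8
time: 36.07
eef_pos: [0.5111, -0.1241, 0.1042]
tcp_rot: [0.634, 0.774, 0.001, 0.001]
contact_force: [-0.6, 0.3, -1.9]
opening: 0.116
finger_force: 78.8
tot [-0.008  0.007 -0.074] [-0.     0.001  0.   ] n 1 row [-0.0076  0.0073 -0.0744] [-0.0001  0.0013  0.0003] F [-0.6  0.3 -1.9] op 0.116 ff 78.8 t 36.07
```

```bash
python3 -m handwheel '[-0.007,0.006,-0.04,0,0,0,0,0,-0.025,0,0,0,0,0,0,0,0,0,0,0,0,0,0,0]'
python3 -m handwheel '[0,0,-0.015,0,0,0,0,0,0,0,0,0,0,0,0,0,0,0]'
python3 -c "
from h import *
go(510,-123,93,101.4)"
```

```text
time: 36.4
eef_pos: [0.5094, -0.1229, 0.0934]
tcp_rot: [0.634, 0.774, 0.0, -0.0]
contact_force: [-2.0, 0.2, 4.3]
opening: 0.117
finger_force: 79.6
time: 36.65
eef_pos: [0.5095, -0.123, 0.0934]
tcp_rot: [0.633, 0.774, 0.0, -0.001]
contact_force: [-7.1, 2.1, 16.1]
opening: 0.121
finger_force: 81.3
tot [ 0.004 -0.    -0.003] [-0.001 -0.001  0.   ] n 1 row [ 0.0035 -0.0002 -0.0026] [-0.001  -0.001   0.0002] F [-7.1  2.1 16.1] op 0.121 ff 81.3 t 36.65
```

```bash
python3 -m handwheel '[0,0,0.015,0,0,0,0,0,0,0,0,0]'
python3 -m handwheel '[0,0,0,0,0,0,0,0,0,0,0,0,0,0,0,0,0,0]' 0.28
python3 -m handwheel '[0,0,0.08,0,0,0,0,0,0.2,0,0,0,0,0,0.2,0,0,0,0,0,0.25,0,0,0,0,0,0.25,0,0,0]'
python3 -m handwheel '[0,0,0.25,0,0,0,0,0,0.25,0,0,0,0,0,0.25,0,0,0,0,0,0.25,0,0,0,0,0,0.1,0,0,0]' 0
python3 -m handwheel '[0,0,0,0,0,0,0,0,0,0,0,0]'
python3 -c "
from h import *
go(589.8,-346,400,101.4)
cv2.imwrite('pics/t7.png',ribs('top',big=20))
H=np.array([571,-253]); dd=np.array([.198,-.98])
im,d,c=cam('side');W=cloud(d,c)*1000
a=(W[...,:2]-H)@dd; b=(W[...,:2]-H)@np.array([.98,.198]); z=W[...,2]
m=(a<100)&(a>-30)&(abs(b)<78)&(z>130)&(z<330)&(im.min(-1)>100)
p=np.polyfit(z[m],a[m],1); print(m.sum(),p,'theta',np.pi/2+np.arctan(p[0]))
handle()"
```

```text
time: 36.82
eef_pos: [0.5094, -0.123, 0.0934]
tcp_rot: [0.634, 0.774, 0.0, 0.0]
contact_force: [-1.5, 0.9, 5.2]
opening: 0.121
finger_force: 79.9
time: 37.07
eef_pos: [0.5088, -0.1227, 0.0922]
tcp_rot: [0.634, 0.774, 0.0, -0.001]
contact_force: [0.6, 0.0, -0.3]
opening: 0.283
finger_force: 0.0
time: 37.48
eef_pos: [0.5084, -0.1226, 0.2413]
tcp_rot: [0.634, 0.774, 0.0, -0.001]
contact_force: [0.4, -1.0, -0.4]
opening: 0.278
finger_force: 0.0
time: 37.9
eef_pos: [0.5098, -0.1231, 0.4126]
tcp_rot: [0.634, 0.774, 0.002, 0.004]
contact_force: [-0.4, -0.3, 0.3]
opening: 0.001
finger_force: 0.0
time: 38.07
eef_pos: [0.5091, -0.1228, 0.4062]
tcp_rot: [0.634, 0.774, 0.001, 0.001]
contact_force: [-0.3, 0.1, -1.1]
opening: -0.001
finger_force: 0.0
tot [ 0.538 -1.488 -0.041] [-0.     0.001  0.   ] n 6 row [ 0.0897 -0.248  -0.0068] [-0.      0.0002  0.0001] F [-0.3  0.1 -1.1] op -0.001 ff 0.0 t 38.07
[777.4 330.7] [47.8  8.3] 30.0 z 67.1
[ 575.6 -110.4] [49.4 69.1] 11.2 z 94.1
[ 515.9 -184.1] [44.6 24.9] 6.9 z 77.4
[512.  -94.3] [22.8 48.3] 65.1 z 77.3
[404.  236.2] [46.7  9.7] 46.0 z 67.2
5050 [  0.14935445 -13.90731228] theta 1.7190548651246986
850 [0.48946727 0.06753688 0.02123633] ((489.45147705078125, 69.04193878173828), (117.67102813720703, 17.049213409423828), 5.5749616622924805) [253  20  80  21]
```

View pics/t7.png

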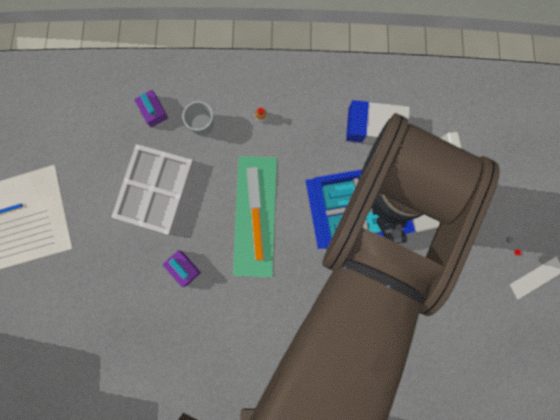

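Top view: the mould at (152,188) is empty, the blade lies on the mat, and the arm is above the carrier with bricks visible at (340,193) and (335,222). Now move over and behind the lid.

```bash
python3 -m handwheel '[0.077,-0.2126,0,0,0,0,0.077,-0.2126,0,0,0,0,0.077,-0.2126,0,0,0,0,0.077,-0.2126,0,0,0,0,0.077,-0.2126,0,0,0,0]'
python3 -m handwheel '[0.077,-0.2126,0,0,0,0,0.077,-0.2126,0,0,0,0,0,0,0,0,0,0,0,0,0,0,0,0,0,0,0,0,0,0]'
python3 -c "
from h import *
go(589.8,-346,285,101.4)
im=ribs('top',big=20); cv2.imwrite('pics/t8.png',im)"
```

```text
time: 38.63
eef_pos: [0.5667, -0.2834, 0.4021]
tcp_rot: [0.634, 0.774, 0.0, -0.003]
contact_force: [0.6, 0.8, -0.7]
opening: 0.003
finger_force: 0.0
time: 39.05
eef_pos: [0.5895, -0.3456, 0.4026]
tcp_rot: [0.634, 0.774, 0.001, -0.003]
contact_force: [0.7, 0.2, 0.9]
opening: -0.003
finger_force: 0.0
tot [ 0.002 -0.003 -0.784] [-0.003 -0.002  0.001] n 3 row [ 0.0006 -0.001  -0.2614] [-0.0009 -0.0007  0.0002] F [0.7 0.2 0.9] op -0.003 ff 0.0 t 39.05
[777.5 331.4] [48.6  9.5] 31.6 z 67.7
[ 593.  -195.1] [49.4 70. ] 11.1 z 93.9
[ 575.7 -110.6] [49.6 69.2] 10.9 z 94.1
[ 522.2 -205.7] [48.9 69.3] 11.5 z 94.2
[ 507.8 -123.5] [49.1 69.4] 11.3 z 93.9
[404.6 236.7] [44.9  9.6] 44.3 z 67.0
```

View pics/t8.png

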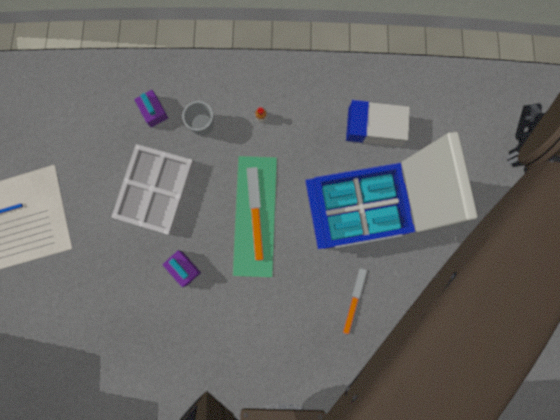

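Top view: all four bricks are in their own compartments (z tops 94 mm), the lid is open, and the gripper is behind it. Now descend behind the lid and push it shut.

```bash
python3 -m handwheel '[0,0,-0.2,0,0,0,0,0,-0.2,0,0,0,0,0,-0.2,0,0,0,0,0,-0.18,0,0,0,0,0,0,0,0,0]'
python3 -m handwheel '[-0.02,0.1,0,0,0,0,0,0,0,0,0,0,0,0,0,0,0,0]'
python3 -m handwheel '[-0.02,0.1,0,0,0,0,-0.02,0.1,0,0,0,0,0,0,0,0,0,0]'
python3 -c "
from h import *
s=ctrl.get_state();p=np.array(s['eef_pos'])*1000; print('a',(p[:2]-[571,-253])@[.198,-.98],p[2]); go(589,-346,285,101.4)"
```

```text
time: 39.52
eef_pos: [0.5874, -0.3425, 0.2803]
tcp_rot: [0.633, 0.774, 0.0, -0.007]
contact_force: [-0.7, 1.0, -1.4]
opening: -0.001
finger_force: 0.0
time: 39.77
eef_pos: [0.5876, -0.3304, 0.2906]
tcp_rot: [0.633, 0.774, 0.0, 0.001]
contact_force: [0.7, 0.2, -0.3]
opening: 0.002
finger_force: 0.0
time: 40.02
eef_pos: [0.5814, -0.3, 0.2905]
tcp_rot: [0.633, 0.774, 0.001, 0.001]
contact_force: [-0.4, 0.2, 0.4]
opening: 0.002
finger_force: 0.0
a 48.088946238488106 290.529422177853
tot [ 0.051 -0.307 -0.037] [ 0.     0.002 -0.001] n 2 row [ 0.0253 -0.1535 -0.0184] [ 0.0002  0.0008 -0.0003] F [-0.4  0.2  0.4] op 0.002 ff 0.0 t 40.02
```

```bash
python3 -m handwheel '[-0.022,0.11,0.01,0,0,0,-0.022,0.11,0.01,0,0,0,0,0,0,0,0,0]'
python3 -m handwheel '[-0.0226,0.112,-0.005,0,0,0,-0.0226,0.112,-0.005,0,0,0,-0.022,0.108,-0.027,0,0,0,-0.022,0.108,-0.027,0,0,0,0,0,0,0,0,0]'
python3 -c "
from h import *
s=ctrl.get_state();p=np.array(s['eef_pos'])*1000; print('a',(p[:2]-[571,-253])@[.198,-.98],p[2])
H=np.array([571,-253]); dd=np.array([.198,-.98])
im,d,c=cam('side');W=cloud(d,c)*1000;cv2.imwrite('pics/s8.png',im)
a=(W[...,:2]-H)@dd; b=(W[...,:2]-H)@np.array([.98,.198]); z=W[...,2]
m=(a<60)&(a>-150)&(abs(b)<78)&(z>130)&(z<330)&(im.min(-1)>100)
p=np.polyfit(z[m],a[m],1); print(m.sum(),p,'theta',np.pi/2+np.arctan(p[0]))"
```

```text
time: 40.27
eef_pos: [0.5745, -0.2663, 0.2924]
tcp_rot: [0.633, 0.774, 0.001, 0.0]
contact_force: [-0.0, -0.3, 1.1]
opening: -0.001
finger_force: 0.0
time: 40.68
eef_pos: [0.5602, -0.1992, 0.2803]
tcp_rot: [0.633, 0.774, 0.001, -0.002]
contact_force: [0.2, -0.4, 0.4]
opening: 0.003
finger_force: 0.0
a -54.89322368698159 280.3435631935554
3565 [-0.51032702 46.98983475] theta 1.0989212773033943
```

View pics/s8.png

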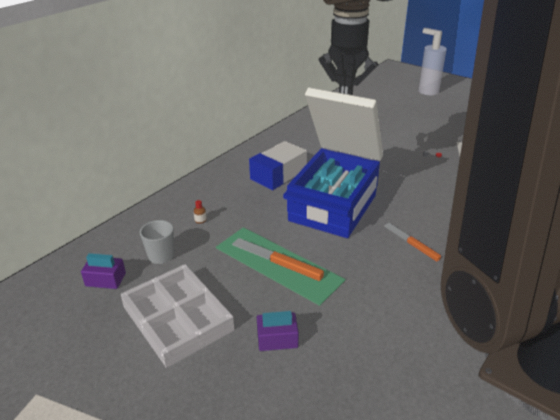

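Side view: lid tilting forward on the closed fingers (θ≈1.1), lid at (345,120), four bricks inside, blade on the mat.

```bash
python3 -m handwheel '[-0.0205,0.101,-0.049,0,0,0,-0.0205,0.101,-0.049,0,0,0,-0.018,0.089,-0.068,0,0,0,-0.018,0.089,-0.068,0,0,0]'
python3 -m handwheel '[-0.015,0.075,-0.085,0,0,0,-0.015,0.075,-0.085,0,0,0,-0.0114,0.056,-0.098,0,0,0,-0.0114,0.056,-0.098,0,0,0]'
python3 -m handwheel '[-0.0073,0.036,-0.108,0,0,0,-0.0073,0.036,-0.108,0,0,0,0,0,0,0,0,0,0,0,0,0,0,0]'
python3 -m handwheel '[-0.002,0.01,-0.03,0,0,0,-0.002,0.01,-0.03,0,0,0,0,0,0,0,0,0,0,0,0,0,0,0]'
```

```text
time: 41.07
eef_pos: [0.5499, -0.1455, 0.2466]
tcp_rot: [0.634, 0.773, 0.0, 0.001]
contact_force: [0.7, -0.8, -0.1]
opening: -0.003
finger_force: 0.5
time: 41.4
eef_pos: [0.5413, -0.105, 0.1899]
tcp_rot: [0.634, 0.774, 0.0, -0.001]
contact_force: [1.0, -0.9, 1.0]
opening: 0.001
finger_force: 0.3
time: 41.73
eef_pos: [0.5382, -0.0942, 0.157]
tcp_rot: [0.633, 0.774, -0.0, -0.002]
contact_force: [0.1, 1.0, -0.5]
opening: 0.005
finger_force: 0.0
time: 42.07
eef_pos: [0.5387, -0.0921, 0.15]
tcp_rot: [0.634, 0.774, 0.0, -0.0]
contact_force: [0.4, 0.8, 1.2]
opening: -0.003
finger_force: 0.0
```

```bash
python3 -m handwheel '[0,0,-0.03,0,0,0,0,0,-0.02,0,0,0,0,0,0,0,0,0]'
python3 -m handwheel '[0,0,-0.02,0,0,0,0,0,0,0,0,0,0,0,0,0,0,0]'
python3 -m handwheel '[0,0,-0.01,0,0,0,0,0,0,0,0,0,0,0,0,0,0,0]'
```

```text
time: 42.32
eef_pos: [0.5383, -0.0919, 0.1416]
tcp_rot: [0.634, 0.774, 0.0, -0.001]
contact_force: [-0.2, -0.8, -0.6]
opening: -0.0
finger_force: 0.0
time: 42.57
eef_pos: [0.5388, -0.092, 0.1409]
tcp_rot: [0.634, 0.774, 0.0, -0.001]
contact_force: [-4.2, 1.4, 7.5]
opening: -0.001
finger_force: 3.9
time: 42.82
eef_pos: [0.5389, -0.092, 0.1409]
tcp_rot: [0.633, 0.774, 0.0, -0.001]
contact_force: [-6.5, 1.6, 13.0]
opening: 0.006
finger_force: 6.9
```

Solid stop at exactly lid-shut height. Retreat upward and check.

```bash
python3 -m handwheel '[0,0,0.1,0,0,0,0,0,0.25,0,0,0,0,0,0.25,0,0,0,0,0.1,0.25,0,0,0,0,0.2,0.2,0,0,0]'
python3 -m handwheel '[0,0.25,0,0,0,0,0,0.25,0,0,0,0,0,0.25,0,0,0,0,0,0.25,0,0,0,0,0,0,0,0,0,0]'
python3 -m handwheel '[0,0.25,0,0,0,0,0,0.25,0,0,0,0,0,0.25,0,0,0,0,0,0,0,0,0,0,0,0,0,0,0,0]'
python3 -c "
from h import *
im,d,c=cam('top');W=cloud(d,c)*1000;cv2.imwrite('pics/t9.png',im)
H=np.array([571,-253]); dd=np.array([.198,-.98])
for n in ('top','side'):
    im,d,c=cam(n);W=cloud(d,c)*1000
    a=(W[...,:2]-H)@dd; b=(W[...,:2]-H)@np.array([.98,.198]); z=W[...,2]
    m=(a<-10)&(a>-200)&(abs(b)<70)&(z>105)&(z<180)
    print(n,m.sum(),np.polyfit(a[m],z[m],1),np.percentile(z[m],[5,50,95]))
    hsv=cv2.cvtColor(im,cv2.COLOR_BGR2HSV); q=(hsv[...,0]<18)&(hsv[...,1]>150)&(z>10)&(z<30)&(W[...,0]>400)&(abs(W[...,1]-75)<50)&(W[...,0]<700)
    print(q.sum(), cv2.minAreaRect(W[q][:,:2].astype(np.float32)) if q.sum() else '')
print(ctrl.get_state()['contact_force'])"
```

```text
time: 43.23
eef_pos: [0.5393, -0.0493, 0.2981]
tcp_rot: [0.635, 0.772, 0.001, 0.001]
contact_force: [1.1, 0.1, 0.1]
opening: 0.003
finger_force: 0.0
time: 43.65
eef_pos: [0.5379, 0.1078, 0.2948]
tcp_rot: [0.631, 0.775, 0.001, -0.001]
contact_force: [-1.2, -0.7, -0.6]
opening: 0.004
finger_force: 0.0
time: 44.07
eef_pos: [0.5384, 0.2161, 0.2943]
tcp_rot: [0.632, 0.775, -0.0, -0.001]
contact_force: [0.3, -0.0, -0.8]
opening: 0.001
finger_force: 0.0
top 6005 [1.43643786e-03 1.23577887e+02] [120.22040938 123.48600104 126.45580148]
325 ((488.19342041015625, 70.47814178466797), (116.82987976074219, 16.53415870666504), 6.239030361175537)
side 2700 [2.09868904e-03 1.22840003e+02] [120.17327271 122.59643771 125.07779792]
484 ((488.83831787109375, 72.95637512207031), (118.366455078125, 21.51205062866211), 7.123445510864258)
[0.3771253  0.64346829 0.20946655]
```

View pics/t9.png

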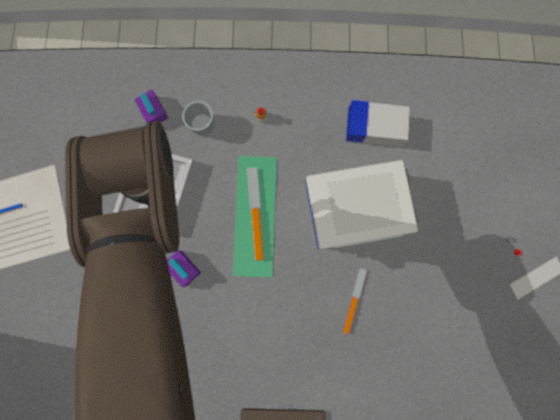

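Top view: lid flat and shut at (362,204), blade on the mat at (256,215), vial, carton, pot and look-alikes where they were.

```bash
python3 -c "
from plant import ctrl
print(ctrl.sign_off())"
```

```text
the job is handed in; nothing more can be done
None
```

I handed the job in at about 44 s: the lid was levered open with the blade, all four bricks stand in their own compartments, the lid measures fully shut, the blade is on its mat, and the vial, carton and swab pot are where they were.

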